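# Clip glass sample slides on the viewing stage

## Task

First slide the stage's stop along its rail until its near face is level with the red pointer, and flip its cam lever fully down to clamp it there. Take the old slide with the black patch out from under the middle clip and lay it flat on the worktop off the stage. Once the stop is clamped, load every coloured glass slide, one to a lane: lay it flat in front of the lane's spring clip, straight with the lane, and push it in under the clip until the clip has snapped down onto the glass behind the brass end bar and the slide's far end rests against the clamped stop. Leave the stop clamped at the pointer, and do not knock over or shove the jars, tins and tools around.

Things in the scene. Friction and masses are not known exactly. Their poses are not given: they have to be found in the camera images.
- stage: grey viewing stage, fixed, a flat bed 190 mm (x) by 224 mm (y) whose top is 20 mm above the worktop. Its x axis, pointing away from the robot, is the direction in which slides are pushed in; y to the left, z up. Origin at worktop height, 90 mm from the bed's near edge, 92 mm from its left edge and 132 mm from its right edge. A dark bridge 28 mm high over the bed runs across the far end (stage x 0.087 to 0.099) and carries three spring clips that reach towards the robot
- lane_0 (a point): point on the bed surface right under the rounded foot of spring clip 0, axes as the stage; the middle line of lane 0 (left lane; lanes 54 mm apart, a white strip on the bed leads to each clip). The clip is 12 mm wide; it is hinged 68 mm farther on, 18 mm over the bed; its upturned lip reaches 26 mm from this point towards the robot, where its underside is 12 mm over the bed
- clip_0 (a joint): spring clip of lane 0, rad: 0 empty (its foot then hangs 4 mm over the bed), about 0.088 while its foot rides over a slide's brass end bar, about 0.058 when it has snapped down onto the glass behind the bar. Pushes down with 2 to 3 N; pushing a slide under it along stage x takes about 5 to 10 N until the clip has snapped
- lane_1 (a point): point on the bed surface right under the rounded foot of spring clip 1, axes as the stage; the middle line of lane 1 (middle lane; lanes 54 mm apart, a white strip on the bed leads to each clip). The clip is 12 mm wide; it is hinged 68 mm farther on, 18 mm over the bed; its upturned lip reaches 26 mm from this point towards the robot, where its underside is 12 mm over the bed
- clip_1 (a joint): spring clip of lane 1, rad: 0 empty (its foot then hangs 4 mm over the bed), about 0.088 while its foot rides over a slide's brass end bar, about 0.058 when it has snapped down onto the glass behind the bar. Pushes down with 2 to 3 N; pushing a slide under it along stage x takes about 5 to 10 N until the clip has snapped
- lane_2 (a point): point on the bed surface right under the rounded foot of spring clip 2, axes as the stage; the middle line of lane 2 (right lane; lanes 54 mm apart, a white strip on the bed leads to each clip). The clip is 12 mm wide; it is hinged 68 mm farther on, 18 mm over the bed; its upturned lip reaches 26 mm from this point towards the robot, where its underside is 12 mm over the bed
- clip_2 (a joint): spring clip of lane 2, rad: 0 empty (its foot then hangs 4 mm over the bed), about 0.088 while its foot rides over a slide's brass end bar, about 0.058 when it has snapped down onto the glass behind the bar. Pushes down with 2 to 3 N; pushing a slide under it along stage x takes about 5 to 10 N until the clip has snapped
- stop (a joint): sliding stop: an aluminium fence bar 8 mm high and 8 mm thick across all three lanes, fixed to a blue carriage on the rail at the stage's right edge; m along stage x, 0 (nearest the robot) to 0.034 (farthest); slides with 1 to 2 N while the lever is up, held by friction against about 20 N when the lever is down
- stop_face (a point): middle of the stop's near face, 4 mm over the bed, in line with the middle lane; axes as the stage: the slides' far ends come to rest against this face
- stop_grip (a point): point on the axis of the upright black grip post of the stop (14 x 14 mm, sides along the stage axes), 14 mm below its top, 60 mm over the bed and 30 mm over the blue carriage; 12 mm farther along stage x than the stop's near face. The lever stands 32 mm nearer the robot than the post
- stop_lever (a joint): cam lock lever on the carriage, rad: 0 standing up (free), 1.2 flipped right down to the right (clamped); it needs about 5 to 10 N at the knob, the most near the end, and stays where it is left
- lever_knob (a point): centre of the red ball (18 mm) at the end of the cam lever, 67 mm from its hinge. Standing up (0 rad) it is 65 mm above and 16 mm to the right of the hinge; down (1.2 rad) it lies 66 mm to the right of the hinge and 9 mm above it
- lever_hinge (a point): hinge of the cam lever, 18 mm over the bed, its axis along stage x; the lever swings from upright to the right (stage -y) and down
- pointer_tip (a point): tip of the small red pointer on the scale at the stage's left edge, axes as the stage; the near face of the stop has to be level with it along stage x
- slide_0_mid (a point): framed glass slide with a blue sample patch: 76 mm long (its x axis), 26 mm wide (y), glass 6 mm thick, held half-way up between two round brass bars 10 mm high across its ends (so the glass lies 2 mm clear of the surface); the same either way round and either face up; 60 g. Point at its centre, 5 mm above the surface it lies on. It may be absent
- slide_1_mid (a point): framed glass slide with a orange sample patch: 76 mm long (its x axis), 26 mm wide (y), glass 6 mm thick, held half-way up between two round brass bars 10 mm high across its ends (so the glass lies 2 mm clear of the surface); the same either way round and either face up; 60 g. Point at its centre, 5 mm above the surface it lies on. It may be absent
- slide_2_mid (a point): framed glass slide with a green sample patch: 76 mm long (its x axis), 26 mm wide (y), glass 6 mm thick, held half-way up between two round brass bars 10 mm high across its ends (so the glass lies 2 mm clear of the surface); the same either way round and either face up; 60 g. Point at its centre, 5 mm above the surface it lies on. It may be absent
- slide_old_mid (a point): the old framed glass slide, with a black sample patch, otherwise like the others (76 x 26 x 10 mm, point at its centre, 5 mm above the surface it lies on); at the start it sits under the clip of the middle lane, its end nearer the robot sticking out; drawing it back out along stage x takes about 5 to 10 N
- bead_jar: bystander: jar of beads with a cork lid, 46 mm wide, 64 mm high; origin under its centre
- flux_jar: bystander: white jar with a green lid, 58 mm wide, 50 mm high; origin under its centre
- salve_tin: bystander: flat round tin, 62 mm wide, 18 mm high; origin under its centre
- spool: bystander: spool of red thread, 38 mm wide, 45 mm high; origin under its centre
- pliers: bystander: teal pliers 136 mm long lying flat; origin under its centre

How it is judged:
On the way, in this order (a step that is already met when the one before it is completed fails the run):
1. the stop's near face is level with the red pointer (within 3 mm) and the cam lever is down (x of stop_face in the frame of pointer_tip between -0.003 and 0.003 m and value of joint stop_lever above 1.1 rad), for 0.3 s.
2. a first coloured slide lies in its lane against the stop, under the clip (((x of slide_0_mid in the frame of stop_face between -0.0425 and -0.034 m and angle between the z axis of slide_0_mid and the z axis of stage, either way round below 0.1 rad and ((y of slide_0_mid in the frame of lane_0 between -0.009 and 0.009 m and angle between the x axis of slide_0_mid and the x axis of lane_0, either way round below 0.14 rad) or (y of slide_0_mid in the frame of lane_1 between -0.009 and 0.009 m and angle between the x axis of slide_0_mid and the x axis of lane_1, either way round below 0.14 rad) or (y of slide_0_mid in the frame of lane_2 between -0.009 and 0.009 m and angle between the x axis of slide_0_mid and the x axis of lane_2, either way round below 0.14 rad))) or (x of slide_1_mid in the frame of stop_face between -0.0425 and -0.034 m and angle between the z axis of slide_1_mid and the z axis of stage, either way round below 0.1 rad and ((y of slide_1_mid in the frame of lane_0 between -0.009 and 0.009 m and angle between the x axis of slide_1_mid and the x axis of lane_0, either way round below 0.14 rad) or (y of slide_1_mid in the frame of lane_1 between -0.009 and 0.009 m and angle between the x axis of slide_1_mid and the x axis of lane_1, either way round below 0.14 rad) or (y of slide_1_mid in the frame of lane_2 between -0.009 and 0.009 m and angle between the x axis of slide_1_mid and the x axis of lane_2, either way round below 0.14 rad))) or (x of slide_2_mid in the frame of stop_face between -0.0425 and -0.034 m and angle between the z axis of slide_2_mid and the z axis of stage, either way round below 0.1 rad and ((y of slide_2_mid in the frame of lane_0 between -0.009 and 0.009 m and angle between the x axis of slide_2_mid and the x axis of lane_0, either way round below 0.14 rad) or (y of slide_2_mid in the frame of lane_1 between -0.009 and 0.009 m and angle between the x axis of slide_2_mid and the x axis of lane_1, either way round below 0.14 rad) or (y of slide_2_mid in the frame of lane_2 between -0.009 and 0.009 m and angle between the x axis of slide_2_mid and the x axis of lane_2, either way round below 0.14 rad))))), for 0.2 s.
At the end, for the whole second after the job is handed in: Stop face within 3 mm of the pointer, lever down (over 1.1 rad). Each coloured slide flat in its own lane, within 9 mm of its line and 8 degrees of its direction, far end within 4.5 mm of the stop, clip snapped on the glass (0.04 to 0.074 rad). The old slide flat on the worktop. All let go (all of step 1 and height (world z) of slide_old_mid below 0.012 m and angle between the z axis of each of slide_old_mid, slide_0_mid, slide_1_mid, slide_2_mid and the z axis of stage, either way round below 0.1 rad and x of slide_0_mid in the frame of stop_face between -0.0425 and -0.034 m and ((y of slide_0_mid in the frame of lane_0 between -0.009 and 0.009 m and angle between the x axis of slide_0_mid and the x axis of lane_0, either way round below 0.14 rad and value of joint clip_0 between 0.04 and 0.074 rad) or (y of slide_0_mid in the frame of lane_1 between -0.009 and 0.009 m and angle between the x axis of slide_0_mid and the x axis of lane_1, either way round below 0.14 rad and value of joint clip_1 between 0.04 and 0.074 rad) or (y of slide_0_mid in the frame of lane_2 between -0.009 and 0.009 m and angle between the x axis of slide_0_mid and the x axis of lane_2, either way round below 0.14 rad and value of joint clip_2 between 0.04 and 0.074 rad)) and x of slide_1_mid in the frame of stop_face between -0.0425 and -0.034 m and ((y of slide_1_mid in the frame of lane_0 between -0.009 and 0.009 m and angle between the x axis of slide_1_mid and the x axis of lane_0, either way round below 0.14 rad and value of joint clip_0 between 0.04 and 0.074 rad) or (y of slide_1_mid in the frame of lane_1 between -0.009 and 0.009 m and angle between the x axis of slide_1_mid and the x axis of lane_1, either way round below 0.14 rad and value of joint clip_1 between 0.04 and 0.074 rad) or (y of slide_1_mid in the frame of lane_2 between -0.009 and 0.009 m and angle between the x axis of slide_1_mid and the x axis of lane_2, either way round below 0.14 rad and value of joint clip_2 between 0.04 and 0.074 rad)) and x of slide_2_mid in the frame of stop_face between -0.0425 and -0.034 m and ((y of slide_2_mid in the frame of lane_0 between -0.009 and 0.009 m and angle between the x axis of slide_2_mid and the x axis of lane_0, either way round below 0.14 rad and value of joint clip_0 between 0.04 and 0.074 rad) or (y of slide_2_mid in the frame of lane_1 between -0.009 and 0.009 m and angle between the x axis of slide_2_mid and the x axis of lane_1, either way round below 0.14 rad and value of joint clip_1 between 0.04 and 0.074 rad) or (y of slide_2_mid in the frame of lane_2 between -0.009 and 0.009 m and angle between the x axis of slide_2_mid and the x axis of lane_2, either way round below 0.14 rad and value of joint clip_2 between 0.04 and 0.074 rad))); the robot touches nothing.
It fails at once if a bystander is shoved more than 40 mm (distance of any of bead_jar, flux_jar, salve_tin, spool, pliers from where it was at the start of the episode above 0.04 m).
It fails at once if a jar, the tin or the spool is tipped over (angle between any of bead_jar, flux_jar, salve_tin, spool's own z axis and vertical above 0.6 rad).
Of slide_0, slide_1, slide_2 only 2 to 3 are there at a start; the rules pass over those that are not, and their reading is None.
At some moment in a run one of slide_0, slide_1, slide_2 may be knocked a few centimetres aside while the robot is not near it.
Once in a run the grip may slacken for a moment while it holds something.
It also fails if it takes over 210 s, if anything falls off the work surface, if the arm or the gripper's body presses on something with over 40 N, if the wrist force passes 120 N, or if a joint passes its speed limit or range.

## Robot

A 6-joint arm with a two-finger parallel gripper is mounted at the origin on a cart in front of the work surface, level with it; the furniture and walls round the work are solid. World frame = base frame: x ahead of the robot, y to its left, z up, the work surface at z = 0. Lengths are in m, angles in rad, forces in N, time in s.
With the tool pointing down it reaches from about 0.4 to 0.825 m from the base axis. Payload 7 kg.
Tool frame: the origin (TCP) lies at the centre of the arm's flange, where the gripper is bolted on; the fingertips stand 178 mm ahead of it and the grasp point (between the pads) lies 159 mm ahead of it; z points along the fingers, y is the direction in which the jaws open and shut (so a half turn about z gives the same grasp; the last joint's range is limited). The gripper opens to 88 mm and grips with 3 to 60 N. Pads are 19 mm wide; open, the fingers measure 130 mm over their backs; the gripper's body (78 mm by 193 mm) begins 47 mm behind the grasp point.
Start: joints at [1.436, 0.359, 0.012, 0, -1.224, -0.288], TCP at [0.277, 0.616, 0.405] pointing down, gripper open.
Joint ranges: [-3.07, 3.07], [-1.43, 2.12], [-1.02, 1.25], [-3.03, 1.67], [-3.05, -0], [-3.03, 3.03]. Speed limits (rad/s): [2.39, 2.39, 3.01, 3.14, 3.14, 3.14].

## Interface

Orientations are given as [roll, pitch, yaw] about the fixed x, y, z axes, in that order (R = Rz(yaw) Ry(pitch) Rx(roll)).
In Python, from station import * gives the robot as it stands.
- The arm moves only by the tool send_rows, never from a script. Its argument "motion" is a list of rows, each an object with "offset": the shift along the tool's x, y, z in cm, a list of three; "turn": the turn about the tool's z in degrees. In form: [{"offset": [x, y, z], "turn": turn}, ...]. A call has 1 to 8 rows; each row is the pose to reach, as a shift and turn from the pose commanded when the call began, along the tool's axes at that moment; what a row does not reach only later rows make up. A row lasts 1/10 s, in which the tool goes at most 50 mm and 8.59 degrees, less where a joint would pass 70% of its speed; a pose out of reach is approached as far as the arm can. A call with a gripper value outside its range is refused whole. "hand" is the opening, from -1 (shut) to 1 (fully open), set as the call begins (left out, the last holds). The fingers move at their own pace and stop on an object; "squeeze" is the grip in N (left out, the last holds). Time passes only in rows, so rows that repeat a pose let the fingers close. It gives the time, the measured TCP pose, the force and the opening at its end, in the units of the state.
- get_state(): the state, without advancing time (a new reading comes with each control period).
- grab_frame(name): name is "scene" or "side" or "wrist"; returns a dict with "frame" (384x512x3 uint8, blue, green, red), "range_z" (384x512 float32, m along the optical axis (not along the pixel's ray), 0 where there is no reading), "vertical_fov" (degrees; the focal length in pixels is half the picture's height over the tangent of half this angle, whatever the lens; pixels are square), "cx", "cy" (the principal point, pixels), "cam_to_world" (4x4, takes a point from camera to world coordinates). Camera axes: x right, y up, looking along -z (the intrinsics and any distortion apply to the point x, -y, -z); pixel columns grow to the right and rows downward; lengths in m; the calibration is good to about 2 mm. A picture is of the moment at which its call begins.
- job_done(): hands the job in, once; it reports no verdict.
The state is a dict: "t": time; "q": joint angles; "qd": joint speeds; "joint_efforts": joint torques, N m; "eef_pos": TCP position; "ee_rot": TCP orientation; "force": force on the tool from outside, world axes, zero at the start; "moment": the same for the moment, N m; "width": finger opening in m.
Only numpy, scipy, OpenCV 4.12 (cv2) and the standard library are available. Lean on these libraries where they do the work, as an engineer would, in place of code of your own. Each camera call takes 0.05 s, during which the arm holds its last target. There are 200 camera calls.

## Working session

There is one attempt and no reset: what is moved stays moved. The work goes in short steps, Python scripts to look and compute and a tool call to move; the robot and the scene stay as the last step left them, time stands still between calls to the robot, and variables do not carry over. Pictures are saved under pics/ and viewed, about 12 in all and at most 16, crops included, and the job is handed in when it is done.

Besides the shell and the picture viewer there is one more tool, called after ">>>" by a JSON object that holds its "fn" and its "kwargs", one argument or row to a line. send_rows: Moves the arm, as the interface text tells. Its arguments: {"type":"object","properties":{"motion":{"type":"array"},"hand":{"type":"number"},"squeeze":{"type":"number"}},"required":["motion"]}

```bash
mkdir -p pics; ls; python3 - <<'E'
from station import *
import cv2,numpy as np
print(get_state())
for n in ["scene","side","wrist"]:
    d=grab_frame(n); cv2.imwrite(f"pics/a_{n}.png",d["frame"]); np.savez(f"/tmp/a_{n}.npz",**d)
    print(n,{k:(v if not hasattr(v,'shape') or v.size<17 else v.shape) for k,v in d.items()})
E
```

```text
pics
{'t': 0.0, 'q': array([ 1.43610075e+00,  3.59356481e-01,  1.10452740e-02, -3.63352290e-04,
       -1.22409386e+00, -2.88097950e-01]), 'qd': array([ 0.00045834, -0.0012727 , -0.00199354, -0.00143589,  0.00118437,
       -0.00054143]), 'joint_efforts': array([-5.63874937e-05, -5.82707906e+01,  2.93061447e+01,  6.99691683e+00,
        6.90897970e-03, -1.60469449e-04]), 'eef_pos': array([0.27687727, 0.61537383, 0.40373382]), 'ee_rot': array([ 3.13995315e+00, -1.29639333e-04, -4.22917161e-01]), 'force': array([ 0.8676082 ,  0.48586134, -0.52667539]), 'moment': array([ 0.00324583, -0.025901  ,  0.02697883]), 'width': 0.08746197076559371}
scene {'frame': (384, 512, 3), 'range_z': (384, 512), 'vertical_fov': 55.42179913069366, 'cx': 262.49324193157497, 'cy': 190.91758508753185, 'cam_to_world': array([[ 0.62823237,  0.51264493, -0.58525146, -0.13302521],
       [-0.77776184,  0.39421315, -0.48957381, -0.50841677],
       [-0.02026371,  0.76275236,  0.64637312,  0.84014803],
       [ 0.        ,  0.        ,  0.        ,  1.        ]])}
side {'frame': (384, 512, 3), 'range_z': (384, 512), 'vertical_fov': 50.37033017371506, 'cx': 254.6618145100392, 'cy': 191.90230380172204, 'cam_to_world': array([[-0.96204146,  0.12216573, -0.24403231,  0.21422638],
       [-0.27188467, -0.35186243,  0.89569613,  1.24147088],
       [ 0.02355757,  0.92804545,  0.37172124,  0.57251671],
       [ 0.        ,  0.        ,  0.        ,  1.        ]])}
wrist {'frame': (384, 512, 3), 'range_z': (384, 512), 'vertical_fov': 62.05210112114176, 'cx': 258.6600647590075, 'cy': 193.77793973523455, 'cam_to_world': array([[-0.41019172,  0.8822673 ,  0.23097004,  0.33989301],
       [-0.91199778, -0.39728245, -0.10211122,  0.58637563],
       [ 0.00167095, -0.25252934,  0.9675878 ,  0.38360644],
       [ 0.        ,  0.        ,  0.        ,  1.        ]])}
```

View pics/a_scene.png

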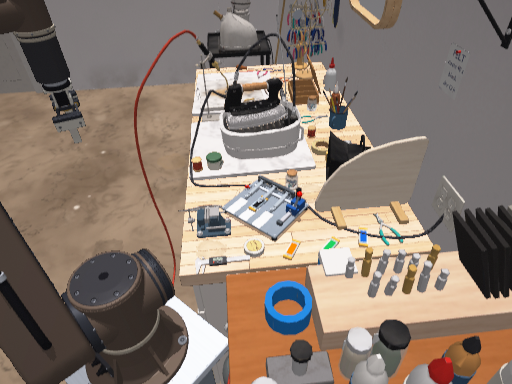

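View pics/a_side.png

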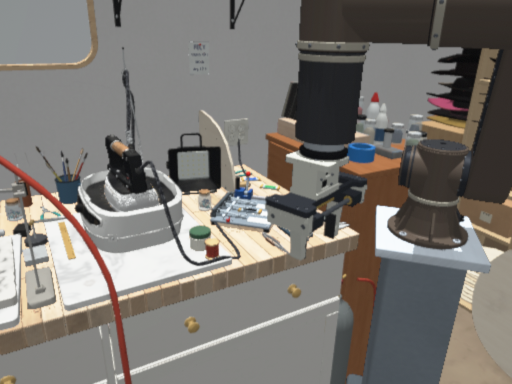

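The scene picture shows the stage at (267,207) and orange, green and blue slides at (292,250), (330,244), (363,238). The pliers are at (388,230), the tin at (253,246), and the jars behind the stage. I'll zoom in and print rough world positions.

```bash
cat > h.py <<'E'
import cv2,numpy as np
def K(d):
    h=d["frame"].shape[0]; f=h/2/np.tan(np.radians(float(d["vertical_fov"]))/2); return f,float(d["cx"]),float(d["cy"])
def ray(d,u,v):
    f,cx,cy=K(d); M=d["cam_to_world"]; r=M[:3,:3]@np.array([(u-cx)/f,-(v-cy)/f,-1.]); return M[:3,3],r
def plane(d,u,v,z):
    o,r=ray(d,u,v); return o+r*(z-o[2])/r[2]
def dep(d,u,v):
    o,r=ray(d,u,v); return o+r*float(d["range_z"][int(round(v)),int(round(u))])
def proj(d,p):
    f,cx,cy=K(d); M=d["cam_to_world"]; q=M[:3,:3].T@(np.asarray(p)-M[:3,3]); return cx+f*q[0]/-q[2], cy-f*q[1]/-q[2]
def tri(obs):
    A=np.zeros((3,3));b=np.zeros(3)
    for d,u,v in obs:
        o,r=ray(d,u,v); r=r/np.linalg.norm(r); P=np.eye(3)-np.outer(r,r); A+=P;b+=P@o
    return np.linalg.solve(A,b)
E
python3 - <<'E'
from h import *
d=dict(np.load("/tmp/a_scene.npz"))
c=d["frame"][165:275,190:420]; cv2.imwrite("pics/b.png",cv2.resize(c,None,fx=3.4,fy=3.4,interpolation=cv2.INTER_CUBIC))
for n,u,v in [("orange",292,250),("green",330,244),("blue",363,238),("tin",253,246),("pl",388,230),("stageL",225,208),("stage near",268,235),("stage far",262,178),("right",311,211),("table",275,250)]:
    print(n,dep(d,u,v).round(3))
E
```

```text
orange [ 0.464 -0.116  0.007]
green [ 0.552 -0.193  0.009]
blue [ 0.633 -0.259  0.009]
tin [ 0.399 -0.021  0.017]
pl [ 0.72  -0.302 -0.   ]
stageL [0.465 0.155 0.022]
stage near [ 0.473 -0.019  0.   ]
stage far [0.642 0.141 0.043]
right [ 0.645 -0.065  0.   ]
table [ 0.437 -0.074  0.002]
```

View pics/b.png

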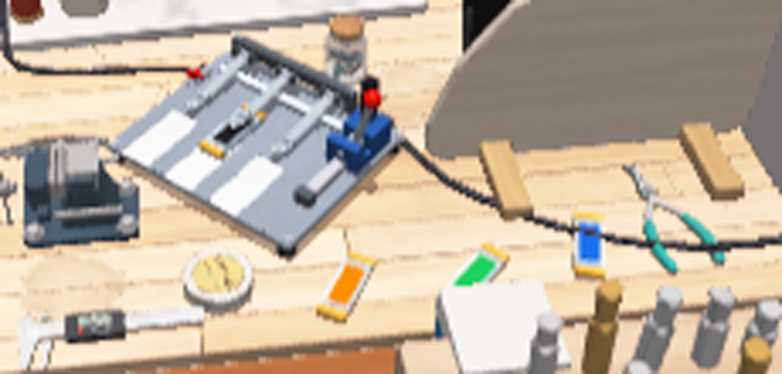

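The zoom shows the stage nearly aligned with world x, with the lever at crop (372,97), the post behind it, and all three slides nearer the robot on the right. I'll fly the wrist camera over the stage.

>>> {"fn": "send_rows", "kwargs": {
  "motion": [
    {"offset": [4,3.4,-0.2],"turn": -3},
    {"offset": [8,6.8,-0.5],"turn": -6},
    {"offset": [12,10,-1],"turn": -9},
    {"offset": [16,13.5,-1],"turn": -12},
    {"offset": [20,17,-1],"turn": -15},
    {"offset": [24,20.4,-1],"turn": -18},
    {"offset": [28,23.8,-1],"turn": -21},
    {"offset": [31,26.5,-1],"turn": -24}
  ],
  "hand": 0
}}

```text
t: 0.95
eef_pos: [0.4479, 0.2522, 0.4148]
ee_rot: [-3.141, -0.0, -0.001]
force: [1.4, 0.1, 0.5]
width: 0.0436
```

>>> {"fn": "send_rows", "kwargs": {
  "motion": [
    {"offset": [2,4,0],"turn": 0},
    {"offset": [4,8,0],"turn": 0},
    {"offset": [6,12,0],"turn": 0},
    {"offset": [8,16,0],"turn": 0},
    {"offset": [9,20,0],"turn": 0},
    {"offset": [9,24,0],"turn": 0},
    {"offset": [9,26,0],"turn": 0},
    {"offset": [9,26,0],"turn": 0}
  ]
}}

```text
t: 1.75
eef_pos: [0.5362, -0.0086, 0.4144]
ee_rot: [3.141, 0.001, -0.007]
force: [0.2, -0.2, -0.6]
width: 0.0437
```

```bash
python3 - <<'E'
from station import *
from h import *
s=get_state();print(s['eef_pos'],s['ee_rot'])
d=grab_frame("wrist"); np.savez("/tmp/w1.npz",**d); cv2.imwrite("pics/w1.png",cv2.resize(d["frame"],(800,600),interpolation=cv2.INTER_CUBIC))
E
```

```text
[ 0.53623393 -0.00859275  0.41439071] [ 3.14127581e+00  8.07502889e-04 -7.06824615e-03]
```

View pics/w1.png

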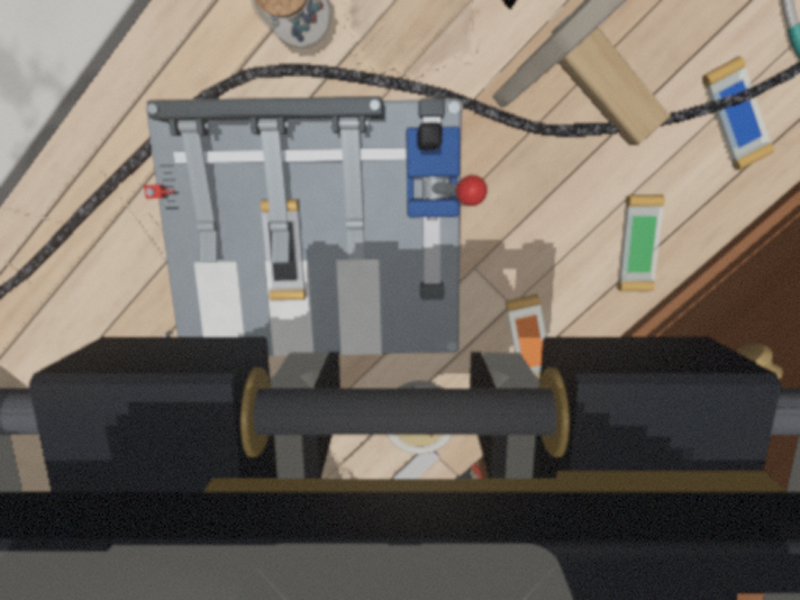

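The wrist view shows, in 800x600 pixels: pointer tip (178,191), fence lower edge at about y=160 and lever knob (472,190). The post is at (430,135), the old slide at (283,250), blue (740,112), green (641,243) and orange (528,335, partly hidden). Next I'll measure the stage frame and the slides.

```bash
cat >> h.py <<'E'
RNG={"blue":((100,120,60),(125,255,255)),"orange":((8,150,120),(18,255,255)),"green":((50,100,60),(80,255,255)),"red":((0,150,90),(6,255,255)),"red2":((174,150,90),(180,255,255))}
def blobs(d,c,minA=30,roi=None):
    hsv=cv2.cvtColor(d["frame"],cv2.COLOR_BGR2HSV); m=cv2.inRange(hsv,*RNG[c])
    if c=="red": m|=cv2.inRange(hsv,*RNG["red2"])
    out=[]
    for k in cv2.findContours(m,cv2.RETR_EXTERNAL,cv2.CHAIN_APPROX_NONE)[0]:
        if cv2.contourArea(k)>=minA: out.append((cv2.contourArea(k),cv2.minAreaRect(k),k[:,0,:]))
    return sorted(out,key=lambda o:-o[0])
def rectw(d,k,z):
    "contour -> world rect on plane z: centre, long-axis yaw deg, size mm"
    P=np.array([plane(d,u,v,z)[:2] for u,v in k],np.float32); (c,s,a)=cv2.minAreaRect(P*1000)
    if s[0]<s[1]: a+=90
    a=(a+90)%180-90
    return np.round(np.array(c)/1000,4),round(a,1),np.round(sorted(s),1)
E
python3 - <<'E'
from h import *
d=dict(np.load("/tmp/w1.npz"))
for c in ["blue","orange","green","red"]:
    for A,r,k in blobs(d,c,12)[:4]:
        print(c,A,np.round(r[0],1),"dep",dep(d,*r[0]).round(4),rectw(d,k,0.008))
s=1.5625
for n,u,v in [("bedNR",459,352),("bedNL",178,337),("bedFR",463,100),("bedFL",150,104),("bed",380,220),("glass old",283,225),("table",560,250),("strip0L",196,262),("strip0R",240,262),("bridgeR",375,105),("post",430,135),("knob",472,190),("clip2lip",354,250),("fence",240,157),("fenceR",390,156),("greenglass",641,215),("blueglass",732,85),("cable",775,80),("cable2",741,101)]:
    print(n,dep(d,u/s,v/s).round(4), plane(d,u/s,v/s,.02).round(4)[:2])
g=d["frame"]; print("left col profile x at pointer")
cv2.imwrite("pics/w1c.png",cv2.resize(g[55:235,85:310],None,fx=3.5,fy=3.3,interpolation=cv2.INTER_CUBIC))
E
```

```text
blue 1017.5 [277.  109.5] dep [ 0.6057 -0.0296  0.0499] (array([ 0.6051, -0.0319]), -0.3, array([37.4, 62.3]))
blue 358.5 [475.3  78.4] dep [ 0.6385 -0.258   0.0084] (array([ 0.6395, -0.2578]), 27.6, array([16.4, 30.5]))
blue 65.5 [468.2  57.6] dep [ 0.6607 -0.2465  0.0082] (array([ 0.6608, -0.2467]), -68.7, array([ 6.4, 16.8]))
orange 291.5 [339.5 218.3] dep [ 0.4711 -0.1127  0.0083] (array([ 0.4707, -0.1128]), 13.1, array([15.3, 40.2]))
green 393.5 [410.5 155.5] dep [ 0.5508 -0.1937  0.0092] (array([ 0.5505, -0.1941]), 0.1, array([15.8, 40.2]))
red 231.0 [301.5 121.5] dep [ 0.5954 -0.0476  0.1101] (array([ 0.5918, -0.0609]), 89.6, array([19.6, 20.2]))
red 24.5 [101.6 121.9] dep [0.5937 0.1659 0.0271] (array([0.5929, 0.1751]), 89.6, array([6.9, 7.8]))
bedNR [ 0.4573 -0.056  -0.0045] [ 0.4664 -0.0532]
bedNL [0.5764 0.0311 0.3076] [0.4805 0.1689]
bedFR [ 0.6552 -0.0533  0.009 ] [ 0.6538 -0.052 ]
bedFL [0.6488 0.1533 0.0502] [0.6527 0.1676]
bed [0.5708 0.0078 0.019 ] [0.5709 0.0077]
glass old [0.5692 0.0765 0.0346] [0.5677 0.08  ]
table [ 5.445e-01 -1.338e-01  4.000e-04] [ 0.5475 -0.1277]
strip0L [0.5401 0.1485 0.0188] [0.5403 0.148 ]
strip0R [0.54   0.1146 0.0199] [0.54   0.1146]
bridgeR [0.6474 0.0082 0.0488] [0.6509 0.0097]
post [ 0.6256 -0.0253  0.0948] [ 0.6306 -0.0291]
knob [ 0.5953 -0.0481  0.1101] [ 0.5922 -0.06  ]
clip2lip [0.5504 0.0265 0.0321] [0.5486 0.0278]
fence [0.6163 0.1055 0.0268] [0.6165 0.1077]
fenceR [ 6.163e-01 -5.000e-04  2.720e-02] [ 6.165e-01 -4.000e-04]
greenglass [ 0.5721 -0.192   0.0068] [ 0.5732 -0.1858]
blueglass [ 0.6639 -0.2454  0.0095] [ 0.6623 -0.239 ]
cable [ 0.6671 -0.2763  0.0086] [ 0.6653 -0.2684]
cable2 [ 0.6533 -0.2547  0.0078] [ 0.6518 -0.247 ]
left col profile x at pointer
```

View pics/w1c.png

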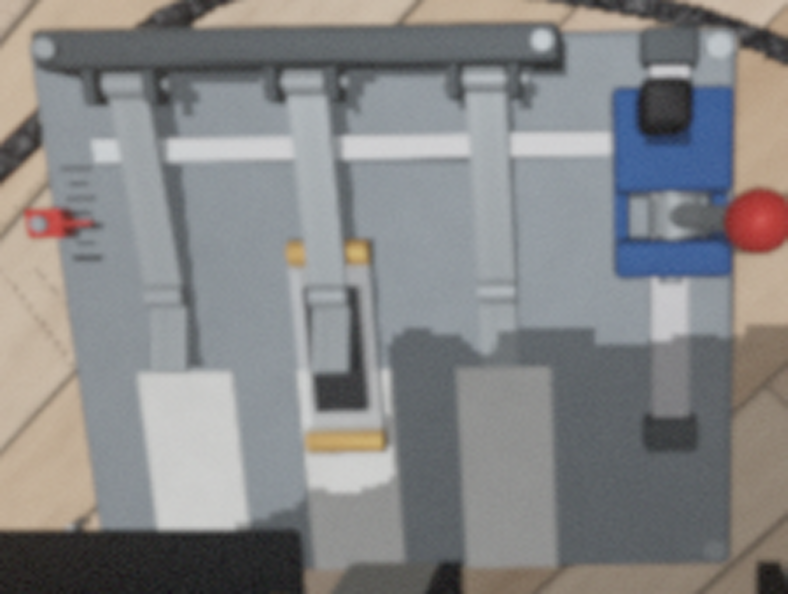

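The crop confirms the layout: pointer tip near crop (98,224), fence between y=135 and y=160, and the lever upright to the right. I'll take sub-pixel profiles for the fence face, pointer, bed edges and lane lines.

```bash
python3 - <<'E'
from h import *
d=dict(np.load("/tmp/w1.npz")); g=cv2.cvtColor(d["frame"],cv2.COLOR_BGR2GRAY).astype(float)
def C(x,y): return x/3.5+85,y/3.3+55
for x in (200,400,580):
    u,_=C(x,0); col=g[92:110,int(u)-2:int(u)+3].mean(1); gr=np.diff(col); i=np.argmin(gr[4:])+4; j=np.argmax(gr[:i])
    w=lambda a,k:sum((a[k-1:k+2])*np.arange(k-1,k+2))/sum(a[k-1:k+2])
    vl=92+w(gr,i)+.5; vu=92+w(gr,j)+.5
    print("fence near",plane(d,u,vl,.028).round(4),"far",plane(d,u,vu,.028).round(4))
for n,x,y,z in [("ptr",98,224,.024),("bedNR",727,562,.02),("bedFR",735,32,.02),("bedR2",733,320,.02),("bedL",60,250,.02),("bedL2",98,500,.02),("bedN",450,567,.02),("s0a",139,373,.02),("s0b",232,371,.02),("s0c",158,528,.02),("s0d",248,528,.02),("s2a",457,367,.02),("s2b",550,367,.02),("s2c",466,560,.02),("s2d",557,560,.02),("oldNL",308,441,.03),("oldNR",384,441,.03),("oldFL",288,253,.03),("oldFR",370,252,.03),("oldNear",345,450,.025),("lip0",170,370,.034),("lip2",498,352,.034),("foot1",327,290,.03),("post",665,105,.094),("knob",757,221,.103),("levhinge",665,215,.04)]:
    u,v=C(x,y); print(n,plane(d,u,v,z).round(4)[:2],dep(d,u,v).round(4))
E
```

```text
fence near [0.6133 0.1181 0.028 ] far [0.6206 0.1173 0.028 ]
fence near [0.6138 0.055  0.028 ] far [0.6212 0.0546 0.028 ]
fence near [ 0.6143 -0.0018  0.028 ] far [ 0.6217 -0.0019  0.028 ]
ptr [0.5924 0.1546] [0.5922 0.1562 0.0204]
bedNR [ 0.4663 -0.0519] [ 0.4579 -0.0544 -0.0027]
bedFR [ 0.6531 -0.0506] [ 0.6546 -0.0519  0.0078]
bedR2 [ 0.5575 -0.052 ] [ 0.5571 -0.0524  0.0169]
bedL [0.5835 0.17  ] [0.5835 0.1698 0.0202]
bedL2 [0.4923 0.1686] [0.4915 0.1699 0.0173]
bedN [0.465  0.0466] [0.547  0.0134 0.2387]
s0a [0.5399 0.1489] [0.5397 0.1493 0.0189]
s0b [0.5404 0.1173] [0.5404 0.1173 0.0201]
s0c [0.4812 0.1488] [0.5766 0.0264 0.3079]
s0d [0.481  0.1171] [0.5766 0.0191 0.3078]
s2a [0.5413 0.041 ] [0.5414 0.041  0.0205]
s2b [0.5411 0.0095] [0.5412 0.0095 0.0209]
s2c [0.4678 0.0408] [0.4674 0.041  0.0189]
s2d [0.4676 0.0085] [0.4671 0.0086 0.0187]
oldNL [0.5167 0.0907] [0.5167 0.0907 0.0299]
oldNR [0.5166 0.0652] [0.5149 0.0667 0.023 ]
oldFL [0.5825 0.0922] [0.5824 0.0926 0.0285]
oldFR [0.5827 0.0659] [0.5821 0.068  0.0199]
oldNear [0.5121 0.0797] [0.513  0.0788 0.0287]
lip0 [0.5433 0.1327] [0.5432 0.133  0.0333]
lip2 [0.5488 0.0256] [0.5487 0.0256 0.0336]
foot1 [0.57   0.0806] [0.5705 0.0792 0.0355]
post [ 0.6253 -0.0252] [ 0.6253 -0.0252  0.0934]
knob [ 0.5947 -0.0483] [ 0.595  -0.0474  0.11  ]
levhinge [ 0.5946 -0.0281] [ 0.5948 -0.0277  0.0462]
```

The depth readings and the rays onto planes agree. The stage yaw is about 0.007 rad and the lanes are at y=0.133, 0.079 and 0.025. The stop face is at 0.613 and the pointer at 0.5924, so the stop has to come back about 20.6 mm. I'll grasp the post.

>>> {"fn": "send_rows", "kwargs": {
  "motion": [
    {"offset": [4,0.8,0],"turn": -0.8},
    {"offset": [8.9,1.65,0],"turn": -0.8},
    {"offset": [8.9,1.65,4],"turn": -0.8},
    {"offset": [8.9,1.65,8],"turn": -0.8},
    {"offset": [8.9,1.65,12],"turn": -0.8},
    {"offset": [8.9,1.65,15],"turn": -0.8},
    {"offset": [8.9,1.65,17.3],"turn": -0.8},
    {"offset": [8.9,1.65,17.3],"turn": -0.8}
  ]
}}

```text
t: 2.6
eef_pos: [0.6242, -0.0222, 0.2379]
ee_rot: [3.141, 0.007, 0.011]
force: [-1.2, -0.1, -0.4]
width: 0.0441
```

>>> {"fn": "send_rows", "kwargs": {
  "motion": [
    {"offset": [0,0,0],"turn": 0},
    {"offset": [0,0,0],"turn": 0},
    {"offset": [0,0,0],"turn": 0},
    {"offset": [0,0,0],"turn": 0},
    {"offset": [0,0,0],"turn": 0}
  ],
  "hand": -1,
  "squeeze": 15
}}

```text
t: 3.1
eef_pos: [0.6256, -0.024, 0.2429]
ee_rot: [3.14, -0.001, 0.01]
force: [-0.7, -6.5, 4.7]
width: 0.014
```

The post is gripped (width 14 mm). I'll pull it back 20.6 mm.

>>> {"fn": "send_rows", "kwargs": {
  "motion": [
    {"offset": [-0.4,0,0],"turn": 0},
    {"offset": [-0.8,0,0],"turn": 0},
    {"offset": [-1.2,0,0],"turn": 0},
    {"offset": [-1.6,0,0],"turn": 0},
    {"offset": [-1.9,0,0],"turn": 0},
    {"offset": [-2.06,0,0],"turn": 0},
    {"offset": [-2.06,0,0],"turn": 0},
    {"offset": [-2.06,0,0],"turn": 0}
  ]
}}

```text
t: 3.9
eef_pos: [0.605, -0.0243, 0.2429]
ee_rot: [3.14, -0.001, 0.01]
force: [-0.8, -6.2, 3.9]
width: 0.0136
```

```bash
python3 - <<'E'
from station import *
from h import *
s=get_state();print(s['eef_pos'],s['ee_rot'],s['force'])
d=grab_frame("wrist"); np.savez("/tmp/w2.npz",**d); cv2.imwrite("pics/w2.png",cv2.resize(d["frame"],(800,600),interpolation=cv2.INTER_CUBIC))
E
```

```text
[ 0.6049823  -0.02427287  0.24292391] [ 3.14048037e+00 -1.02926769e-03  9.93533654e-03] [-0.8353519  -6.23052503  3.94487077]
```

View pics/w2.png

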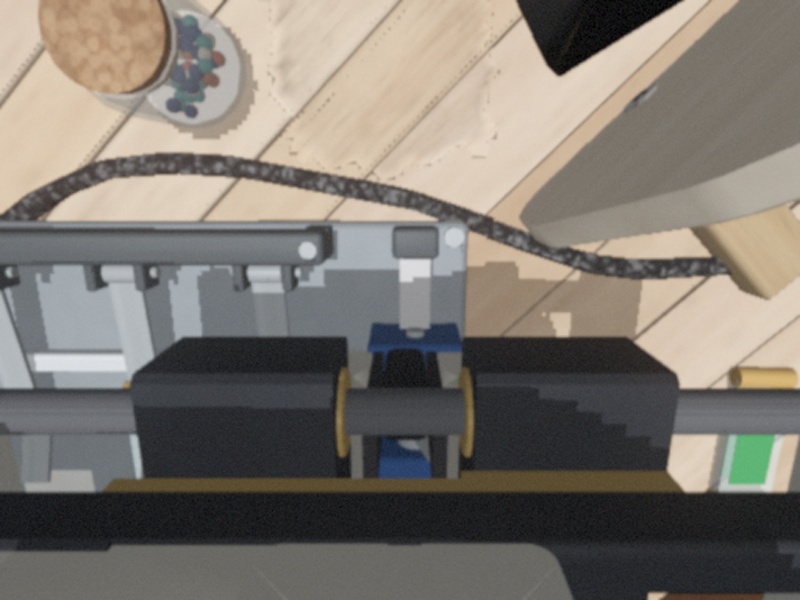

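The wrist view can't see the pointer from here; the carriage is at (415,335) and the fence at (80,362). I'll release the post, rise and back off to measure.

>>> {"fn": "send_rows", "kwargs": {
  "motion": [
    {"offset": [0,0,0],"turn": 0},
    {"offset": [0,0,0],"turn": 0},
    {"offset": [0,0,-3],"turn": 0},
    {"offset": [0,0,-7],"turn": 0},
    {"offset": [-3,-1.5,-11],"turn": 0},
    {"offset": [-6,-3,-14],"turn": 0},
    {"offset": [-7,-4,-14],"turn": 0},
    {"offset": [-7,-4,-14],"turn": 0}
  ],
  "hand": 0
}}

```text
t: 4.75
eef_pos: [0.5333, 0.017, 0.3832]
ee_rot: [-3.14, -0.003, 0.012]
force: [0.5, 0.6, 0.1]
width: 0.0439
```

```bash
cat > fence.py <<'E'
from station import *
from h import *
def fence(d):
    "fence near edge + pointer from wrist frame"
    g=cv2.cvtColor(d["frame"],cv2.COLOR_BGR2GRAY).astype(float); out=[]
    for y in (.112,.05,.045,.105):
        u,v0=proj(d,(.5965,y,.028)); u=int(round(u)); v0=int(v0); sl=g[v0-14:v0+15,u-2:u+3].mean(1); gr=np.diff(sl); i=np.argmin(gr); a=gr[max(i-1,0):i+2]
        v=v0-14+(a*np.arange(i-1,i+2)).sum()/a.sum()+.5; out.append(plane(d,u,v,.028)[:2].round(4).tolist())
    red=[k for A,r,k in blobs(d,"red",5) if np.hypot(*(plane(d,*r[0],.024)[:2]-[.594,.165]))<.03]
    P=[max(([*plane(d,u,v,.024)[:2]] for u,v in k),key=lambda p:-p[1]) for k in red]
    return out,np.round(P,4).tolist()
E
python3 - <<'E'
from fence import *
s=get_state();print(s['eef_pos'],s['ee_rot'],s['force'])
d=grab_frame("wrist"); np.savez("/tmp/w3.npz",**d); print(fence(d)); 
for A,r,k in blobs(d,"red",12)[:3]: print(r[0],dep(d,*r[0]).round(4),plane(d,*r[0],.103).round(4))
print(fence(dict(np.load("/tmp/w1.npz"))))
cv2.imwrite("pics/w3.png",cv2.resize(d["frame"][30:230,20:340],None,fx=2.5,fy=2.5,interpolation=cv2.INTER_CUBIC))
E
```

```text
[0.53325309 0.01696742 0.38323247] [-3.13973734e+00 -2.94629504e-03  1.15828140e-02] [0.50347663 0.58716753 0.09803356]
([[0.5928, 0.1119], [0.5928, 0.0505], [0.5928, 0.0454], [0.5925, 0.1048]], [[0.5929, 0.1627]])
(339.75, 148.25001525878906) [ 0.5749 -0.0473  0.1103] [ 0.5741 -0.0491  0.103 ]
(114.0, 118.5) [0.5935 0.1649 0.0284] [0.5954 0.1318 0.103 ]Traceback (most recent call last):
  File "<stdin>", line 5, in <module>
  File "fence.py", line 8, in fence
    v=v0-14+(a*np.arange(i-1,i+2)).sum()/a.sum()+.5; out.append(plane(d,u,v,.028)[:2].round(4).tolist())
             ~^~~~~~~~~~~~~~~~~~~
ValueError: operands could not be broadcast together with shapes (2,) (3,)
```

The fence near face is at 0.5928 and the pointer tip at 0.5929, so they are level. Now I'll flip the lever. First I close the fingers and come down left of the knob.

>>> {"fn": "send_rows", "kwargs": {
  "motion": [
    {"offset": [2,1.5,0],"turn": 0},
    {"offset": [4.1,2.9,0],"turn": 0},
    {"offset": [4.1,2.9,2],"turn": 0},
    {"offset": [4.1,2.9,4],"turn": 0},
    {"offset": [4.1,2.9,6],"turn": 0},
    {"offset": [4.1,2.9,8.5],"turn": 0},
    {"offset": [4.1,2.9,11],"turn": 0},
    {"offset": [4.1,2.9,12.7],"turn": 0}
  ],
  "hand": -1
}}

```text
t: 5.6
eef_pos: [0.5756, -0.0132, 0.2512]
ee_rot: [3.141, 0.004, 0.009]
force: [-0.1, 0.1, 0.1]
width: 0.0004
```

>>> {"fn": "send_rows", "kwargs": {
  "motion": [
    {"offset": [0,0,0],"turn": 0},
    {"offset": [0,0.5,0],"turn": 0},
    {"offset": [0,1,0],"turn": 0},
    {"offset": [0,1.5,0],"turn": 0},
    {"offset": [0,2,0],"turn": 0},
    {"offset": [0,2.5,0],"turn": 0},
    {"offset": [0,3,0],"turn": 0},
    {"offset": [0,3.5,0],"turn": 0}
  ]
}}

```text
t: 6.4
eef_pos: [0.5761, -0.0479, 0.2549]
ee_rot: [-3.141, -0.0, 0.01]
force: [0.7, 2.0, -0.5]
width: 0.0002
```

>>> {"fn": "send_rows", "kwargs": {
  "motion": [
    {"offset": [0,0.5,0],"turn": 0},
    {"offset": [0,1.0,0],"turn": 0},
    {"offset": [0,1.0,0],"turn": 0},
    {"offset": [0,0,-1],"turn": 0},
    {"offset": [0,0,-4],"turn": 0},
    {"offset": [0,2,-4],"turn": 0},
    {"offset": [0,4.2,-4],"turn": 0},
    {"offset": [0,4.2,-4],"turn": 0}
  ]
}}

```text
t: 7.2
eef_pos: [0.5766, -0.0906, 0.2959]
ee_rot: [3.141, -0.001, 0.009]
force: [-0.3, 0.5, 0.3]
width: 0.0007
```

```bash
python3 - <<'E'
from fence import *
s=get_state();print(s['eef_pos'],s['ee_rot'],s['force'])
for n in ("scene","side"):
    d=grab_frame(n); np.savez(f"/tmp/l_{n}.npz",**d)
    for A,r,k in blobs(d,"red",4):
        p=dep(d,*r[0]); 
        if np.hypot(*(p[:2]-[.58,-.07]))<.08: print(n,A,np.round(r[0],1),p.round(4))
E
```

```text
[ 0.57657515 -0.09063572  0.29585591] [ 3.14096319e+00 -9.33994114e-04  9.16413421e-03] [-0.33073299  0.54670693  0.3436217 ]
scene 13.5 [304. 208.] [ 0.5645 -0.0863  0.0857]
```

The knob has come over to about 50°. Now I press it down from above.

>>> {"fn": "send_rows", "kwargs": {
  "motion": [
    {"offset": [0,0,2],"turn": 0},
    {"offset": [0,0,3],"turn": 0},
    {"offset": [0,0.3,3.7],"turn": 0},
    {"offset": [0,0.5,4.4],"turn": 0},
    {"offset": [0,0.5,5],"turn": 0},
    {"offset": [0,0.5,5.5],"turn": 0},
    {"offset": [0,0.5,6],"turn": 0},
    {"offset": [0,0.5,6.2],"turn": 0}
  ]
}}

```text
t: 8.1
eef_pos: [0.5771, -0.0944, 0.233]
ee_rot: [3.141, -0.001, 0.011]
force: [-3.0, -1.7, 15.4]
width: 0.0006
```

>>> {"fn": "send_rows", "kwargs": {
  "motion": [
    {"offset": [0,0,0.2],"turn": 0},
    {"offset": [0,0,0.3],"turn": 0}
  ]
}}

```text
t: 8.3
eef_pos: [0.5773, -0.0946, 0.232]
ee_rot: [3.14, -0.002, 0.012]
force: [-7.0, -2.0, 26.0]
width: 0.0005
```

The force rises against the hard stop at 26 N, so the lever is down. I'll lift and check.

>>> {"fn": "send_rows", "kwargs": {
  "motion": [
    {"offset": [0,0,-1],"turn": 0},
    {"offset": [0,0,-5],"turn": 0},
    {"offset": [0,0,-9],"turn": 0},
    {"offset": [-2,-3,-12],"turn": 0},
    {"offset": [-4,-6,-15],"turn": 0},
    {"offset": [-4.3,-9,-15.5],"turn": 0},
    {"offset": [-4.3,-11,-15.5],"turn": 0},
    {"offset": [-4.3,-11,-15.5],"turn": 0}
  ],
  "hand": 0
}}

```text
t: 9.1
eef_pos: [0.5321, 0.0173, 0.385]
ee_rot: [-3.14, -0.001, 0.013]
force: [0.1, 0.0, 0.3]
width: 0.0436
```

```bash
python3 - <<'E'
from fence import *
s=get_state();print(s['eef_pos'],s['ee_rot'],s['force'])
d=grab_frame("wrist"); np.savez("/tmp/w4.npz",**d); print(fence(d)); 
for A,r,k in blobs(d,"red",12)[:3]: print("red",r[0],dep(d,*r[0]).round(4),plane(d,*r[0],.055).round(4))
for c in ["blue","orange","green"]:
    for A,r,k in blobs(d,c,12)[:3]: print(c,A,dep(d,*r[0]).round(4),rectw(d,k,0.008))
cv2.imwrite("pics/w4.png",cv2.resize(d["frame"],(800,600),interpolation=cv2.INTER_CUBIC))
E
```

```text
[0.53214856 0.01730742 0.38502444] [-3.14022926e+00 -9.23233890e-04  1.27036305e-02] [0.14909184 0.03894319 0.31466157]
([[0.5929, 0.1125], [0.5937, 0.0498], [0.5937, 0.0447], [0.5929, 0.1053]], [[0.5929, 0.1634]])
red (374.5, 139.5) [ 0.576  -0.0934  0.0572] [ 0.5758 -0.0942  0.055 ]
red (114.5, 117.0) [0.5929 0.1651 0.0285] [0.5936 0.1534 0.055 ]
blue 1178.0 [ 0.5851 -0.029   0.0511] (array([ 0.5822, -0.0349]), 0.7, array([39.7, 63.5]))
blue 16.0 [ 0.6586 -0.2428  0.0066] (array([ 0.6585, -0.2417]), 12.0, array([4.1, 5.3]))
orange 54.0 [ 0.4875 -0.109   0.007 ] (array([ 0.4874, -0.1087]), -84.7, array([ 7.6, 14. ]))
green 477.5 [ 0.5503 -0.1945  0.0079] (array([ 0.55  , -0.1945]), 0.7, array([16.1, 40.7]))
```

View pics/w4.png

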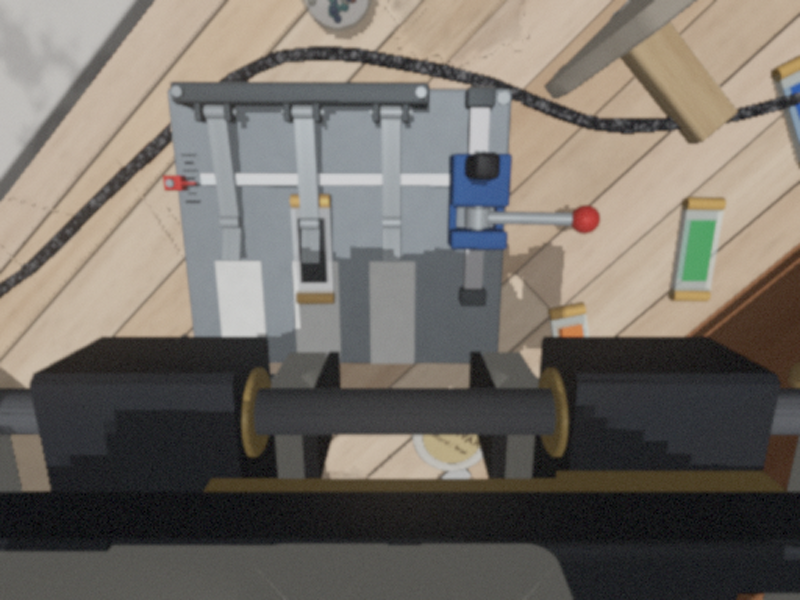

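The lever lies down to the right with its knob at (585,219). The fence is still level with the pointer, and the old slide lies at (313,250). I'll check the free space left of the stage for the old slide, and whether the cable has any height.

```bash
python3 - <<'E'
from h import *
d=dict(np.load("/tmp/w4.npz"));s=1.5625
for n,u,v in [("cableL",70,232),("cableL2",60,236),("woodL",60,200),("wood",120,260),("cabTop",330,54),("cabR",620,125),("woodR",620,160),("foot",680,90),("woodR2",560,270),("woodR3",600,300)]:
    print(n,dep(d,u/s,v/s).round(4))
d=dict(np.load("/tmp/a_scene.npz")); print("height>25mm pts in x.38-.75,y.1-.35:")
H=[]
for v in range(150,275):
    for u in range(185,300):
        p=dep(d,u,v)
        if .36<p[0]<.72 and .178<p[1]<.36 : H.append(p)
H=np.array(H)
for x in np.arange(.36,.70,.03):
    print(round(x,2),[ (int(1000*h[:,2].max()) if len(h:=H[(abs(H[:,0]-x-.015)<.015)&(abs(H[:,1]-y-.015)<.015)]) else None) for y in np.arange(.18,.36,.03)])
E
```

```text
cableL [0.5573 0.255  0.0084]
cableL2 [0.5546 0.2617 0.0098]
woodL [ 0.579   0.2661 -0.0027]
wood [ 0.5358  0.2279 -0.0018]
cabTop [0.6756 0.0668 0.0089]
cabR [ 0.6342 -0.1275  0.0096]
woodR [ 0.6119 -0.1342 -0.    ]
foot [ 0.6545 -0.1576  0.0231]
woodR2 [ 5.329e-01 -9.910e-02  4.000e-04]
woodR3 [ 5.102e-01 -1.317e-01 -4.000e-04]
height>25mm pts in x.38-.75,y.1-.35:
0.36 [12, 4, 8, None, None, None]
0.39 [None, 8, 11, 4, -2, None]
0.42 [None, 13, 10, 4, 3, 0]
0.45 [11, 12, 4, 4, 4, 4]
0.48 [3, 3, 3, 3, 13, 25]
0.51 [6, 5, 4, 12, 13, 25]
0.54 [3, 9, 12, 10, 25, 27]
0.57 [9, 13, 11, 26, 73, 77]
0.6 [13, 3, 25, 27, 77, 75]
0.63 [5, 24, 26, 25, 51, 75]
0.66 [26, 26, 28, 79, 74, 62]
0.69 [26, 28, 77, 79, 56, 26]
```

>>> {"fn": "send_rows", "kwargs": {
  "motion": [
    {"offset": [-1.0,-3,0],"turn": 0},
    {"offset": [-1.0,-6.1,2],"turn": 0},
    {"offset": [-1.0,-6.1,6],"turn": 0},
    {"offset": [-1.0,-6.1,10],"turn": 0},
    {"offset": [-1.0,-6.1,13],"turn": 0},
    {"offset": [-1.0,-6.1,16],"turn": 0},
    {"offset": [-1.0,-6.1,17.2],"turn": 0},
    {"offset": [-1.0,-6.1,17.2],"turn": 0}
  ],
  "hand": 0
}}

```text
t: 9.95
eef_pos: [0.5214, 0.0752, 0.2109]
ee_rot: [3.14, 0.004, 0.009]
force: [-0.1, -0.1, 0.7]
width: 0.0437
```

The cable is 9 mm high but intersects the slide, so it's only visual. Now I lower onto the old slide's near end and grip it.

>>> {"fn": "send_rows", "kwargs": {
  "motion": [
    {"offset": [0,0,0],"turn": 0.2},
    {"offset": [0,0,0.6],"turn": 0.2},
    {"offset": [0,0,1.1],"turn": 0.2},
    {"offset": [0,0,1.1],"turn": 0.2}
  ]
}}

```text
t: 10.35
eef_pos: [0.5217, 0.0759, 0.2016]
ee_rot: [-3.141, -0.0, 0.006]
force: [-0.9, 0.6, 0.3]
width: 0.0439
```

>>> {"fn": "send_rows", "kwargs": {
  "motion": [
    {"offset": [0,0,0],"turn": 0},
    {"offset": [0,0,0],"turn": 0},
    {"offset": [0,0,0],"turn": 0},
    {"offset": [0,0,0],"turn": 0}
  ],
  "hand": -1,
  "squeeze": 35
}}

```text
t: 10.75
eef_pos: [0.5219, 0.0761, 0.2019]
ee_rot: [-3.141, -0.0, 0.007]
force: [-1.5, 2.1, 1.8]
width: 0.0252
```

Gripped at 25 mm wide. I'll draw it out.

>>> {"fn": "send_rows", "kwargs": {
  "motion": [
    {"offset": [-0.7,0,0],"turn": 0},
    {"offset": [-1.4,0,0],"turn": 0},
    {"offset": [-2.1,0,0],"turn": 0},
    {"offset": [-2.8,0,0],"turn": 0},
    {"offset": [-3.5,0,0],"turn": 0},
    {"offset": [-4.5,0,0],"turn": 0},
    {"offset": [-5.5,0,0],"turn": 0},
    {"offset": [-5.5,0,0],"turn": 0}
  ]
}}

```text
t: 11.55
eef_pos: [0.4647, 0.0749, 0.2013]
ee_rot: [3.141, 0.003, 0.006]
force: [-1.1, -1.0, -0.2]
width: 0.0255
```

```bash
python3 - <<'E'
from fence import *
s=get_state();print(s['eef_pos'],s['ee_rot'],s['force'],s['width'])
d=grab_frame("wrist"); np.savez("/tmp/w5.npz",**d)
cv2.imwrite("pics/w5.png",cv2.resize(d["frame"],(640,480),interpolation=cv2.INTER_CUBIC))
E
```

```text
[0.46466782 0.07492587 0.20131433] [3.14071300e+00 2.51864404e-03 6.38646635e-03] [-1.13168092 -0.95509324 -0.15384414] 0.02549426939635801
```

View pics/w5.png

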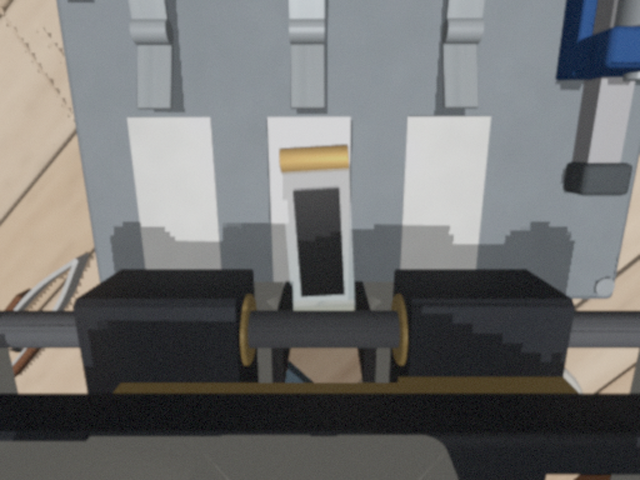

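The old slide is out from under the clip. Its far bar is at (315,158), just ahead of the clip lip, and it's slightly yawed. I'll regrasp it at its middle and lift.

>>> {"fn": "send_rows", "kwargs": {
  "motion": [
    {"offset": [0,0,0],"turn": 0},
    {"offset": [0,0,0],"turn": 0},
    {"offset": [1,0,0],"turn": 0},
    {"offset": [2,-0.1,0],"turn": 0},
    {"offset": [2.8,-0.1,0],"turn": 0},
    {"offset": [2.8,-0.1,0],"turn": 0}
  ],
  "hand": 0
}}

```text
t: 12.2
eef_pos: [0.4964, 0.0769, 0.2015]
ee_rot: [-3.142, -0.0, 0.006]
force: [-0.2, -0.2, -0.9]
width: 0.044
```

>>> {"fn": "send_rows", "kwargs": {
  "motion": [
    {"offset": [0,0,0],"turn": 0},
    {"offset": [0,0,0],"turn": 0},
    {"offset": [0,0,0],"turn": 0},
    {"offset": [0,0,-1],"turn": 0},
    {"offset": [0,0,-4],"turn": 0},
    {"offset": [0,0,-8],"turn": 0},
    {"offset": [0,0,-9],"turn": 0},
    {"offset": [0,0,-9],"turn": 0}
  ],
  "hand": -1
}}

```text
t: 13.0
eef_pos: [0.4952, 0.077, 0.2942]
ee_rot: [-3.139, -0.004, 0.007]
force: [0.8, -0.4, -0.9]
width: 0.0252
```

```bash
python3 - <<'E'
from h import *
d=dict(np.load("/tmp/w5.npz"))
for u,v in [(85,255),(70,265),(15,300),(20,360),(40,320)]: print(dep(d,u*.8,v*.8).round(4))
E
```

```text
[0.4796 0.1847 0.0024]
[0.4766 0.1885 0.0083]
[0.4597 0.2162 0.009 ]
[0.4292 0.2187 0.0102]
[0.4967 0.1322 0.1054]
```

>>> {"fn": "send_rows", "kwargs": {
  "motion": [
    {"offset": [1,-4,0],"turn": 0},
    {"offset": [2,-8,0],"turn": 0},
    {"offset": [2.5,-12,0],"turn": 0},
    {"offset": [2.5,-14.5,0],"turn": 0},
    {"offset": [2.5,-14.5,2],"turn": 0},
    {"offset": [2.5,-14.5,4],"turn": 0},
    {"offset": [2.5,-14.5,6],"turn": 0},
    {"offset": [2.5,-14.5,8],"turn": 0}
  ]
}}

```text
t: 13.8
eef_pos: [0.5182, 0.2216, 0.2097]
ee_rot: [3.14, 0.002, 0.007]
force: [-0.2, -0.5, -0.3]
width: 0.0253
```

>>> {"fn": "send_rows", "kwargs": {
  "motion": [
    {"offset": [0.3,0,1],"turn": 0},
    {"offset": [0.3,0,2],"turn": 0},
    {"offset": [0.3,0,2.6],"turn": 0},
    {"offset": [0.3,0,2.9],"turn": 0},
    {"offset": [0.3,0,2.9],"turn": 0}
  ]
}}

```text
t: 14.3
eef_pos: [0.522, 0.2219, 0.1827]
ee_rot: [3.142, -0.0, 0.007]
force: [0.3, -0.8, -0.1]
width: 0.0252
```

>>> {"fn": "send_rows", "kwargs": {
  "motion": [
    {"offset": [0,0,0.1],"turn": 0},
    {"offset": [0,0,0.1],"turn": 0},
    {"offset": [0,0,0.1],"turn": 0},
    {"offset": [0,0,-2],"turn": 0},
    {"offset": [0,0,-6],"turn": 0},
    {"offset": [0,0,-11],"turn": 0},
    {"offset": [-1,4,-12],"turn": 0},
    {"offset": [-1.5,8.5,-12],"turn": 0}
  ],
  "hand": -0.18
}}

```text
t: 15.1
eef_pos: [0.5077, 0.1372, 0.3057]
ee_rot: [-3.138, -0.005, 0.009]
force: [0.5, -0.2, -0.7]
width: 0.0358
```

>>> {"fn": "send_rows", "kwargs": {
  "motion": [
    {"offset": [-0.6,4.5,0],"turn": -2},
    {"offset": [-1.2,9,0],"turn": -4},
    {"offset": [-1.8,13.5,0],"turn": -6},
    {"offset": [-2.6,18,0],"turn": -8},
    {"offset": [-3.3,22,0],"turn": -11},
    {"offset": [-3.8,25,0],"turn": -12.7},
    {"offset": [-3.8,25,0],"turn": -12.7}
  ],
  "hand": 0
}}

```text
t: 15.8
eef_pos: [0.4701, -0.1161, 0.3029]
ee_rot: [3.142, -0.0, 0.226]
force: [-0.5, 0.0, 0.7]
width: 0.044
```

```bash
python3 - <<'E'
from fence import *
s=get_state();print(s['eef_pos'],s['ee_rot'],s['force'],s['width'])
d=grab_frame("scene"); np.savez("/tmp/s6.npz",**d)
for c in ["orange","green","blue"]:
    for A,r,k in blobs(d,c,8):
        p=dep(d,*r[0])
        if abs(p[2])<.02 and .35<p[0]<.8: print(c,A,rectw(d,k,.008))
cv2.imwrite("pics/s6.png",cv2.resize(d["frame"][165:275,190:420],None,fx=3.4,fy=3.4,interpolation=cv2.INTER_CUBIC))
E
```

```text
[ 0.47009867 -0.11609162  0.30292166] [ 3.14153851e+00 -1.13293221e-04  2.25753272e-01] [-0.51809713  0.04951235  0.70895202] 0.04395113536036904
orange 46.5 (array([ 0.4682, -0.1113]), 14.6, array([16.4, 39.7]))
green 44.0 (array([ 0.5484, -0.1936]), -3.1, array([15.8, 41.1]))
blue 46.0 (array([ 0.642 , -0.2533]), 26.9, array([15. , 43.1]))
```

View pics/s6.png

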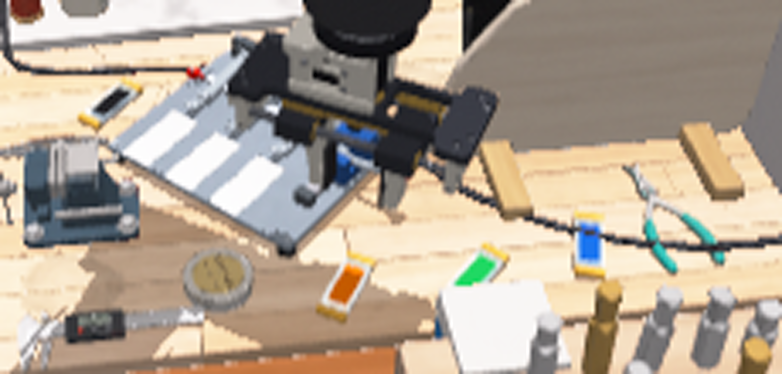

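The old slide lies flat left of the stage at crop (110,103), and all three coloured slides are unmoved. Now I descend on orange.

>>> {"fn": "send_rows", "kwargs": {
  "motion": [
    {"offset": [0.1,-0.3,3],"turn": 0},
    {"offset": [0.1,-0.3,6],"turn": 0},
    {"offset": [0.1,-0.3,9],"turn": 0},
    {"offset": [0.1,-0.3,11],"turn": 0},
    {"offset": [0.1,-0.3,12],"turn": 0},
    {"offset": [0.1,-0.3,12],"turn": 0}
  ]
}}

```text
t: 16.45
eef_pos: [0.4713, -0.1097, 0.1818]
ee_rot: [-3.141, 0.002, 0.229]
force: [-0.3, -0.1, 0.2]
width: 0.0436
```

>>> {"fn": "send_rows", "kwargs": {
  "motion": [
    {"offset": [0,0,0],"turn": 0},
    {"offset": [0,0,0],"turn": 0},
    {"offset": [0,0,0],"turn": 0},
    {"offset": [0,0,0],"turn": 0}
  ],
  "hand": -1,
  "squeeze": 35
}}

```text
t: 16.85
eef_pos: [0.4719, -0.1102, 0.1836]
ee_rot: [3.141, -0.002, 0.228]
force: [0.3, 1.6, 4.5]
width: 0.0246
```

>>> {"fn": "send_rows", "kwargs": {
  "motion": [
    {"offset": [0,0,-3],"turn": 0},
    {"offset": [0,0,-7],"turn": 0},
    {"offset": [0,0,-10],"turn": 0},
    {"offset": [1.5,-4.5,-10],"turn": 3},
    {"offset": [2.8,-9,-10],"turn": 6},
    {"offset": [4.2,-13.5,-10],"turn": 9},
    {"offset": [5.6,-18,-10],"turn": 12.7},
    {"offset": [7,-22,-10],"turn": 12.7}
  ]
}}

```text
t: 17.65
eef_pos: [0.4894, 0.1218, 0.2832]
ee_rot: [-3.141, -0.001, 0.004]
force: [1.4, 0.0, -0.6]
width: 0.0244
```

>>> {"fn": "send_rows", "kwargs": {
  "motion": [
    {"offset": [0,0,0],"turn": 0},
    {"offset": [0,0,0],"turn": 0}
  ]
}}

```text
t: 17.85
eef_pos: [0.4895, 0.1207, 0.2826]
ee_rot: [3.142, 0.0, 0.009]
force: [0.6, 0.0, -1.1]
width: 0.0246
```

```bash
python3 - <<'E'
from fence import *
s=get_state();print(s['eef_pos'],s['ee_rot'],s['force'],s['width'])
d=grab_frame("wrist"); np.savez("/tmp/w7.npz",**d)
z=s['eef_pos'][2]-.1836+.008
for A,r,k in blobs(d,"orange",8)[:3]: print(A,np.round(r[0]),rectw(d,k,z),dep(d,*r[0]).round(4))
cv2.imwrite("pics/w7.png",cv2.resize(d["frame"],(640,480),interpolation=cv2.INTER_CUBIC))
E
```

```text
[0.48954589 0.12071335 0.28263257] [3.14157809e+00 3.06010839e-04 8.58535797e-03] [ 0.57187042  0.01684039 -1.09315738] 0.024579029651419015
1084.0 [258. 229.] (array([0.4989, 0.1196]), 0.5, array([16.3, 19.9])) [0.4989 0.1196 0.1068]
170.0 [258. 282.] (array([0.4684, 0.1193]), -89.5, array([ 3.6, 15.8])) [0.4686 0.1193 0.1072]
```

View pics/w7.png

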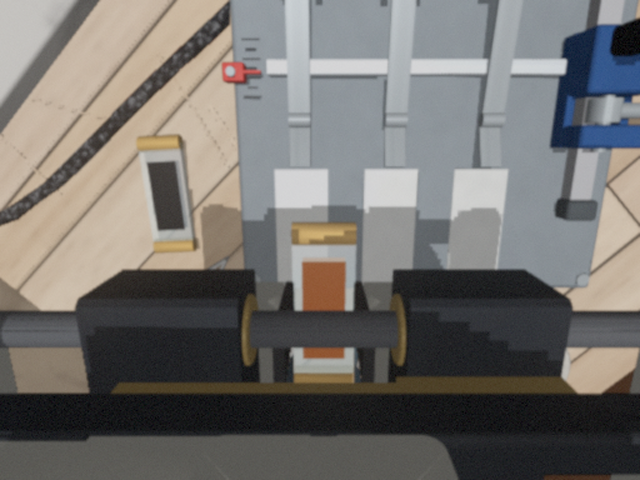

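Orange is held straight (patch centre x=0.4877, y=0.1195, yaw 0.5°), and lane 0 lies ahead at (300,190). I'll shift 13 mm left and come down to just above the bed.

>>> {"fn": "send_rows", "kwargs": {
  "motion": [
    {"offset": [0,-0.7,0],"turn": 0},
    {"offset": [0,-1.35,1],"turn": 0},
    {"offset": [0,-1.35,3],"turn": 0},
    {"offset": [0,-1.35,5],"turn": 0},
    {"offset": [0,-1.35,6.6],"turn": 0},
    {"offset": [0,-1.35,7.6],"turn": 0},
    {"offset": [0,-1.35,7.8],"turn": 0},
    {"offset": [0,-1.35,7.8],"turn": 0}
  ]
}}

```text
t: 18.7
eef_pos: [0.4898, 0.1332, 0.2045]
ee_rot: [3.141, 0.0, 0.006]
force: [0.6, -1.1, -0.6]
width: 0.025
```

>>> {"fn": "send_rows", "kwargs": {
  "motion": [
    {"offset": [0,0,0],"turn": 0},
    {"offset": [1,0,0],"turn": 0},
    {"offset": [1.5,0,0],"turn": 0},
    {"offset": [1.5,0,0],"turn": 0}
  ]
}}

```text
t: 19.1
eef_pos: [0.5059, 0.1337, 0.2051]
ee_rot: [-3.141, -0.001, 0.006]
force: [0.2, -0.2, -0.5]
width: 0.0248
```

>>> {"fn": "send_rows", "kwargs": {
  "motion": [
    {"offset": [0.5,0,0.1],"turn": 0},
    {"offset": [1.1,0,0.1],"turn": 0},
    {"offset": [1.7,0,0.1],"turn": 0},
    {"offset": [2.3,0,0.1],"turn": 0},
    {"offset": [2.9,0,0.1],"turn": 0},
    {"offset": [3.5,0,0.1],"turn": 0},
    {"offset": [4.1,0,0.1],"turn": 0},
    {"offset": [4.6,0,0.1],"turn": 0}
  ]
}}

```text
t: 19.9
eef_pos: [0.5487, 0.1326, 0.2035]
ee_rot: [3.139, 0.006, 0.006]
force: [-13.1, 0.2, 11.4]
width: 0.0246
```

>>> {"fn": "send_rows", "kwargs": {
  "motion": [
    {"offset": [0.2,0,0],"turn": 0},
    {"offset": [0.4,0,0],"turn": 0},
    {"offset": [0.5,0,0],"turn": 0}
  ]
}}

```text
t: 20.2
eef_pos: [0.5542, 0.1329, 0.2035]
ee_rot: [3.139, 0.005, 0.006]
force: [-11.3, -0.1, 12.3]
width: 0.0248
```

>>> {"fn": "send_rows", "kwargs": {
  "motion": [
    {"offset": [0.2,0,0],"turn": 0},
    {"offset": [0.3,0,0],"turn": 0}
  ]
}}

```text
t: 20.4
eef_pos: [0.5572, 0.133, 0.2035]
ee_rot: [3.139, 0.005, 0.006]
force: [-12.1, 0.3, 11.8]
width: 0.0244
```

```bash
python3 - <<'E'
from fence import *
s=get_state();print(s['eef_pos'],s['ee_rot'],s['force'],s['width'])
d=grab_frame("wrist"); np.savez("/tmp/w8.npz",**d)
cv2.imwrite("pics/w8.png",cv2.resize(d["frame"][:300],(800,469),interpolation=cv2.INTER_CUBIC))
E
```

```text
[0.55719338 0.13296054 0.2034817 ] [3.13946422 0.00483433 0.00598305] [-12.07285375   0.34892281  11.75194297] 0.024420413144400903
```

View pics/w8.png

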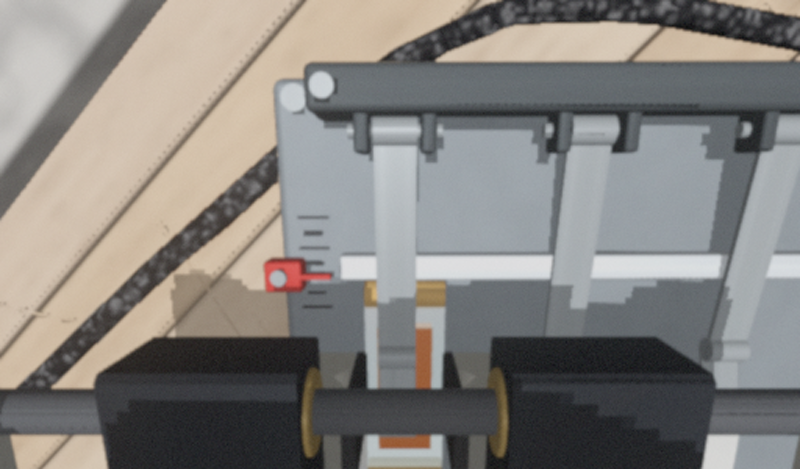

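Orange's far bar at (405,290) is within 1-2 mm of the fence at y=278, and the clip foot at (398,352) is behind the bar. I'll push the last bit.

>>> {"fn": "send_rows", "kwargs": {
  "motion": [
    {"offset": [0.15,0,-0.1],"turn": 0},
    {"offset": [0.3,0,-0.1],"turn": 0}
  ]
}}

```text
t: 20.65
eef_pos: [0.5586, 0.1329, 0.2035]
ee_rot: [3.139, 0.009, 0.005]
force: [-21.5, 5.2, 13.2]
width: 0.0249
```

The force jumped to about 21 N, so the slide is against the stop. I'll release, lift and check for obstacles around green.

>>> {"fn": "send_rows", "kwargs": {
  "motion": [
    {"offset": [-0.3,0,0],"turn": 0},
    {"offset": [-0.3,0,0],"turn": 0},
    {"offset": [-0.3,0,0],"turn": 0},
    {"offset": [-0.3,0,-2],"turn": 0},
    {"offset": [-0.3,0,-6],"turn": 0},
    {"offset": [-1.3,2,-10],"turn": 0},
    {"offset": [-2.3,5,-14],"turn": 0},
    {"offset": [-2.3,7,-16],"turn": 0}
  ],
  "hand": -0.18
}}

```text
t: 21.45
eef_pos: [0.5392, 0.0627, 0.3685]
ee_rot: [-3.14, -0.005, 0.007]
force: [0.7, -0.5, -0.3]
width: 0.0358
```

```bash
python3 - <<'E'
from fence import *
s=get_state();print(s['eef_pos'],s['ee_rot'],s['force'],s['width'])
d=grab_frame("wrist"); np.savez("/tmp/w9.npz",**d); print(fence(d))
for A,r,k in blobs(d,"orange",8)[:4]:
  print("or",A,np.round(r[0]),rectw(d,k,.028),dep(d,*r[0]).round(4))
for A,r,k in blobs(d,"green",8)[:2]: print("gr",A,rectw(d,k,.008))
cv2.imwrite("pics/w9.png",cv2.resize(d["frame"],(640,480),interpolation=cv2.INTER_CUBIC))
H=[]
for f in ("/tmp/a_scene.npz","/tmp/w1.npz"):
    e=dict(np.load(f))
    for v in range(0,384,2):
        for u in range(0,512,2):
            p=dep(e,u,v)
            if .42<p[0]<.75 and -.42<p[1]<-.08 and p[2]<.25: H.append(p)
H=np.array(H)
for x in np.arange(.42,.75,.03):
    print(round(x,2),[ (int(1000*h[:,2].max()) if len(h:=H[(abs(H[:,0]-x-.015)<.015)&(abs(H[:,1]-y-.015)<.015)]) else None) for y in np.arange(-.41,-.1,.03)])
E
```

```text
[0.53918053 0.06267867 0.36854662] [-3.14002755 -0.00480201  0.00725791] [ 0.69400143 -0.53435216 -0.2577348 ] 0.03578219252953971
([[0.5929, 0.1122], [0.5934, 0.0502], [0.5935, 0.0453], [0.593, 0.1053]], [[0.594, 0.1636]])
or 31.0 [192. 176.] (array([0.5443, 0.1297]), -2.3, array([11.3, 19.2])) [0.5465 0.1273 0.0389]
gr 427.0 (array([ 0.5498, -0.1966]), 0.0, array([13.5, 40.5]))
0.42 [201, None, 27, 31, None, None, None, None, 3, 11, 10]
0.45 [None, -19, 18, 19, 10, None, None, 2, 2, 11, 11]
0.48 [-70, -26, None, None, None, None, 0, 4, 2, 9, 12]
0.51 [-73, None, None, None, None, 1, 10, 11, 3, 2, 3]
0.54 [None, None, None, None, 1, 1, 9, 11, 2, 3, 3]
0.57 [None, None, None, 1, 4, 3, 9, 11, 2, 5, 2]
0.6 [None, None, 2, 2, 11, 11, 2, 22, 10, 6, 4]
0.63 [None, 1, 6, 2, 9, 12, 11, 23, 26, 12, 96]
0.66 [2, 3, 10, 11, 10, 10, 9, 22, 24, 169, 148]
0.69 [3, 24, 15, 8, 8, 5, 2, 4, 203, 196, 173]
0.72 [56, 25, 3, 10, 10, 8, 2, 229, 226, 0, 176]
0.75 [None, None, None, None, None, None, None, None, None, None, None]
```

View pics/w9.png

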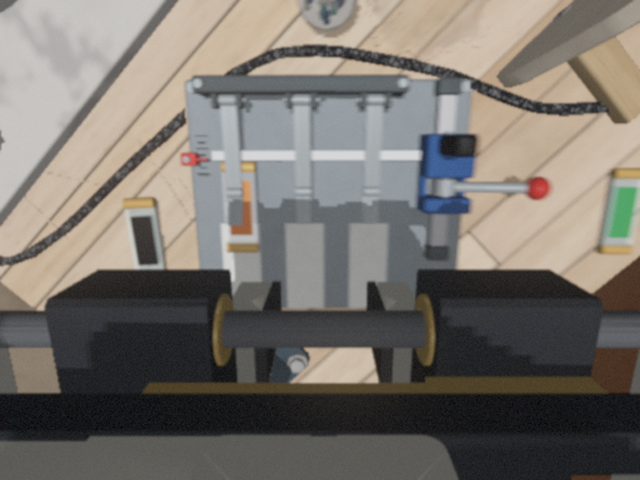

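Orange is in lane 0 with its bars at (240,166) and (243,247), and the fence and pointer still agree. The path to green is clear. I'll measure orange's bars numerically while I move on.

```bash
python3 - <<'E'
from h import *
d=dict(np.load("/tmp/w9.npz"))
hsv=cv2.cvtColor(d["frame"],cv2.COLOR_BGR2HSV); m=cv2.inRange(hsv,(16,110,90),(28,255,255))
for k in cv2.findContours(m,cv2.RETR_EXTERNAL,cv2.CHAIN_APPROX_NONE)[0]:
    if cv2.contourArea(k)>8:
        P=np.array([plane(d,u,v,.027)[:2] for u,v in k[:,0]])
        if .1<P[:,1].mean()<.16 and P[:,0].mean()>.5: print("bar x",P[:,0].min().round(4),P[:,0].max().round(4),"y",P[:,1].min().round(4),P[:,1].max().round(4))
for u,v in [(234,190),(234,130),(233,215)]: print("clip",dep(d,u*.8,v*.8).round(4))
for u,v in [(303,190),(303,130),(303,215)]: print("clip1",dep(d,u*.8,v*.8).round(4))
E
```

```text
bar x 0.5186 0.523 y 0.1178 0.1408
clip [0.5698 0.1321 0.0359]
clip [0.6151 0.1297 0.037 ]
clip [0.5502 0.1335 0.0375]
clip1 [0.5696 0.0783 0.0311]
clip1 [0.6155 0.0779 0.0341]
clip1 [0.5498 0.0783 0.0326]
```

>>> {"fn": "send_rows", "kwargs": {
  "motion": [
    {"offset": [0,4,0],"turn": 0},
    {"offset": [-0.2,8.5,0],"turn": 0},
    {"offset": [-0.4,13,0],"turn": 0},
    {"offset": [-0.5,17.5,0],"turn": 0},
    {"offset": [-0.6,22,0],"turn": 0},
    {"offset": [-0.6,25.7,2],"turn": 0},
    {"offset": [-0.6,25.7,6],"turn": 0},
    {"offset": [-0.6,25.7,8],"turn": 0}
  ],
  "hand": 0
}}

```text
t: 22.3
eef_pos: [0.5341, -0.1949, 0.2818]
ee_rot: [-3.141, 0.002, 0.003]
force: [-1.1, -0.1, -0.6]
width: 0.0443
```

>>> {"fn": "send_rows", "kwargs": {
  "motion": [
    {"offset": [0,0,3],"turn": 0},
    {"offset": [0,0,6],"turn": 0},
    {"offset": [0,0,7.5],"turn": 0},
    {"offset": [0,0,7.5],"turn": 0},
    {"offset": [0,0,7.5],"turn": 0}
  ]
}}

```text
t: 22.8
eef_pos: [0.5355, -0.1935, 0.2098]
ee_rot: [3.141, 0.0, 0.007]
force: [-0.3, -0.5, 0.7]
width: 0.0437
```

```bash
python3 - <<'E'
from fence import *
s=get_state();print(s['eef_pos'],s['ee_rot'],s['width'])
d=grab_frame("wrist"); np.savez("/tmp/w10.npz",**d)
for A,r,k in blobs(d,"green",8)[:2]: print("gr",A,rectw(d,k,.008),[plane(d,u,v,.008)[:2].round(4).tolist() for u,v in cv2.boxPoints(r)])
E
```

```text
[ 0.53545646 -0.19348869  0.20979604] [3.14125220e+00 4.69510558e-05 6.76206756e-03] 0.0437242609795205
gr 1788.0 (array([ 0.5501, -0.1948]), -0.2, array([16.3, 42.2])) [[0.5711, -0.1867], [0.5712, -0.2023], [0.5292, -0.203], [0.5291, -0.1865]]
```

>>> {"fn": "send_rows", "kwargs": {
  "motion": [
    {"offset": [0,0.1,1.5],"turn": 0},
    {"offset": [0,0.1,2.6],"turn": 0},
    {"offset": [0,0.1,2.6],"turn": 0}
  ]
}}

```text
t: 23.15
eef_pos: [0.5346, -0.1943, 0.1831]
ee_rot: [-3.141, 0.001, 0.006]
force: [-0.4, -1.2, 0.4]
width: 0.044
```

>>> {"fn": "send_rows", "kwargs": {
  "motion": [
    {"offset": [0,0,0],"turn": 0},
    {"offset": [0,0,0],"turn": 0},
    {"offset": [0,0,0],"turn": 0},
    {"offset": [0,0,0],"turn": 0}
  ],
  "hand": -1,
  "squeeze": 40
}}

```text
t: 23.55
eef_pos: [0.5351, -0.1944, 0.1843]
ee_rot: [3.141, -0.001, 0.007]
force: [0.6, -0.4, 1.8]
width: 0.0236
```

>>> {"fn": "send_rows", "kwargs": {
  "motion": [
    {"offset": [0,0,-3],"turn": 0},
    {"offset": [0,0,-7],"turn": 0},
    {"offset": [-1,-2,-11],"turn": 0},
    {"offset": [-2.5,-6,-12],"turn": 0},
    {"offset": [-4,-10,-12],"turn": 0},
    {"offset": [-5.5,-14,-12],"turn": 0},
    {"offset": [-5.5,-18.5,-12],"turn": 0},
    {"offset": [-5.5,-23,-12],"turn": 0}
  ]
}}

```text
t: 24.35
eef_pos: [0.4775, 0.0367, 0.3043]
ee_rot: [-3.141, -0.001, 0.006]
force: [0.8, -0.4, 0.2]
width: 0.0239
```

>>> {"fn": "send_rows", "kwargs": {
  "motion": [
    {"offset": [0,-4.4,0],"turn": 0},
    {"offset": [0,-4.4,3],"turn": 0},
    {"offset": [0,-4.4,6],"turn": 0},
    {"offset": [0,-4.4,8],"turn": 0},
    {"offset": [0,-4.4,8],"turn": 0}
  ]
}}

```text
t: 24.85
eef_pos: [0.4769, 0.0789, 0.2214]
ee_rot: [3.139, 0.005, 0.007]
force: [0.0, 0.5, -0.6]
width: 0.0239
```

```bash
cat > held.py <<'E'
import sys
from fence import *
s=get_state();print(s['eef_pos'].round(4),s['ee_rot'].round(4),s['force'].round(1),s['width'])
d=grab_frame("wrist"); z=s['eef_pos'][2]-.1836+.008
for A,r,k in blobs(d,sys.argv[1],30)[:3]:
    q=np.array([plane(d,u,v,z)[:2] for u,v in k]); print(A,rectw(d,k,z),"x",q[:,0].min().round(4),q[:,0].max().round(4),dep(d,*r[0]).round(4))
g=cv2.cvtColor(d["frame"],cv2.COLOR_BGR2GRAY)
cv2.imwrite(sys.argv[2],cv2.resize(d["frame"],(640,480)))
E
python3 held.py green pics/w11.png
```

```text
[0.4769 0.0789 0.2214] [3.1392 0.0045 0.0065] [ 0.   0.5 -0.6] 0.0239041745071054
2104.5 (array([0.4936, 0.0775]), 0.6, array([16.3, 37.2])) x 0.475 0.5122 [0.4939 0.0777 0.0451]
```

>>> {"fn": "send_rows", "kwargs": {
  "motion": [
    {"offset": [0,-0.1,0.8],"turn": 0},
    {"offset": [0,-0.1,1.6],"turn": 0},
    {"offset": [0,-0.1,1.8],"turn": 0},
    {"offset": [0,-0.1,1.8],"turn": 0}
  ]
}}

```text
t: 25.3
eef_pos: [0.4781, 0.0801, 0.2056]
ee_rot: [3.141, 0.0, 0.006]
force: [-0.5, -0.7, -0.1]
width: 0.0238
```

>>> {"fn": "send_rows", "kwargs": {
  "motion": [
    {"offset": [0.6,0,0],"turn": 0},
    {"offset": [1.2,0,0],"turn": 0},
    {"offset": [1.2,0,0],"turn": 0}
  ]
}}

```text
t: 25.6
eef_pos: [0.4913, 0.0806, 0.206]
ee_rot: [-3.141, -0.001, 0.007]
force: [0.1, 0.3, -0.5]
width: 0.0243
```

>>> {"fn": "send_rows", "kwargs": {
  "motion": [
    {"offset": [0.4,0,0.15],"turn": 0},
    {"offset": [1.0,0,0.15],"turn": 0},
    {"offset": [1.6,0,0.15],"turn": 0},
    {"offset": [2.2,0,0.15],"turn": 0},
    {"offset": [2.8,0,0.15],"turn": 0},
    {"offset": [3.4,0,0.15],"turn": 0},
    {"offset": [4.0,0,0.15],"turn": 0},
    {"offset": [4.5,0,0.15],"turn": 0}
  ]
}}

```text
t: 26.4
eef_pos: [0.53, 0.0783, 0.2038]
ee_rot: [3.136, 0.013, 0.005]
force: [-21.5, -0.8, 23.7]
width: 0.0241
```

>>> {"fn": "send_rows", "kwargs": {
  "motion": [
    {"offset": [0.2,0,0],"turn": 0},
    {"offset": [0.4,0,0],"turn": 0}
  ]
}}

```text
t: 26.6
eef_pos: [0.5361, 0.0792, 0.2039]
ee_rot: [3.138, 0.008, 0.005]
force: [-15.3, -1.0, 16.1]
width: 0.024
```

>>> {"fn": "send_rows", "kwargs": {
  "motion": [
    {"offset": [0.15,0,-0.1],"turn": 0},
    {"offset": [0.25,0,-0.1],"turn": 0}
  ]
}}

```text
t: 26.8
eef_pos: [0.5409, 0.0802, 0.2047]
ee_rot: [3.141, 0.002, 0.006]
force: [-5.4, -0.0, -0.5]
width: 0.0241
```

```bash
cat > gap.py <<'E'
import sys
from fence import *
s=get_state();print(s['eef_pos'].round(4),s['force'].round(1),s['width'])
d=grab_frame("wrist"); yl=float(sys.argv[1]); np.savez("/tmp/gap.npz",**d)
hsv=cv2.cvtColor(d["frame"],cv2.COLOR_BGR2HSV)
for dy in (-.011,-.009,.009,.011):
    row=[]
    for x in np.arange(.572,.604,.002):
        u,v=proj(d,(x,yl+dy,.028)); 
        row.append("%d/%d/%d"%tuple(hsv[int(round(v)),int(round(u))]) if 0<=u<512 and 0<=v<384 else "-")
    print(dy,*row)
E
python3 gap.py .078
```

```text
[0.5409 0.0802 0.2047] [-5.4 -0.  -0.5] 0.02409917367161063
-0.011 120/4/180 110/4/173 105/6/173 108/7/175 102/7/175 102/7/175 17/12/184 20/106/193 23/97/212 19/109/202 18/58/149 103/9/210 103/8/215 101/9/216 105/9/215 105/19/158 101/18/158
-0.009 105/6/180 113/6/180 113/6/180 120/6/181 102/7/182 110/4/180 13/17/180 19/110/194 23/99/213 19/110/197 19/109/157 101/10/211 103/11/217 107/8/216 105/9/215 106/18/157 103/22/159
0.009 69/99/185 69/95/185 69/90/185 75/14/179 102/7/179 105/6/180 18/43/176 19/89/191 19/90/208 18/80/195 18/65/166 107/8/213 105/9/215 103/8/214 103/9/204 104/18/159 103/19/163
0.011 90/7/178 83/11/179 80/13/179 113/6/179 105/6/181 120/4/179 18/56/177 19/110/193 20/108/210 19/109/198 19/109/164 103/8/212 105/9/216 107/8/215 101/10/204 105/19/157 102/21/158
```

The green bar (0.584-0.592) is directly against the fence. I'll release narrowly, to stay clear of orange, and lift.

>>> {"fn": "send_rows", "kwargs": {
  "motion": [
    {"offset": [-0.1,0,0],"turn": 0},
    {"offset": [-0.1,0,0],"turn": 0},
    {"offset": [-0.1,0,0],"turn": 0},
    {"offset": [-0.1,0,-2],"turn": 0},
    {"offset": [-0.1,0,-6],"turn": 0},
    {"offset": [-0.1,2,-10],"turn": 0},
    {"offset": [-0.1,5,-14],"turn": 0},
    {"offset": [-0.1,7,-16],"turn": 0}
  ],
  "hand": -0.34
}}

```text
t: 27.65
eef_pos: [0.5418, 0.0098, 0.3695]
ee_rot: [-3.14, -0.006, 0.008]
force: [0.3, 0.2, -0.0]
width: 0.0292
```

```bash
python3 - <<'E'
from fence import *
s=get_state();print(s['eef_pos'],s['ee_rot'],s['force'],s['width'])
d=grab_frame("wrist"); np.savez("/tmp/w12.npz",**d); print(fence(d))
for c in ("orange","green","blue"):
  for A,r,k in blobs(d,c,8)[:3]: print(c,A,rectw(d,k,.008 if c=="blue" else .028),dep(d,*r[0]).round(4))
cv2.imwrite("pics/w12.png",cv2.resize(d["frame"],(800,600),interpolation=cv2.INTER_CUBIC))
E
```

```text
[0.54184912 0.00983919 0.36952099] [-3.14037124 -0.00623546  0.00752047] [ 0.26272462  0.24013558 -0.02694892] 0.02919120792315474
([[0.5926, 0.112], [0.5933, 0.0496], [0.5934, 0.0447], [0.5928, 0.1051]], [[0.5927, 0.1624]])
green 60.0 (array([0.5446, 0.0774]), 0.5, array([13.6, 19.9])) [0.5469 0.0747 0.0388]
blue 1106.0 (array([ 0.5807, -0.0356]), 0.5, array([38. , 64.1])) [ 0.585  -0.0304  0.0492]
```

View pics/w12.png

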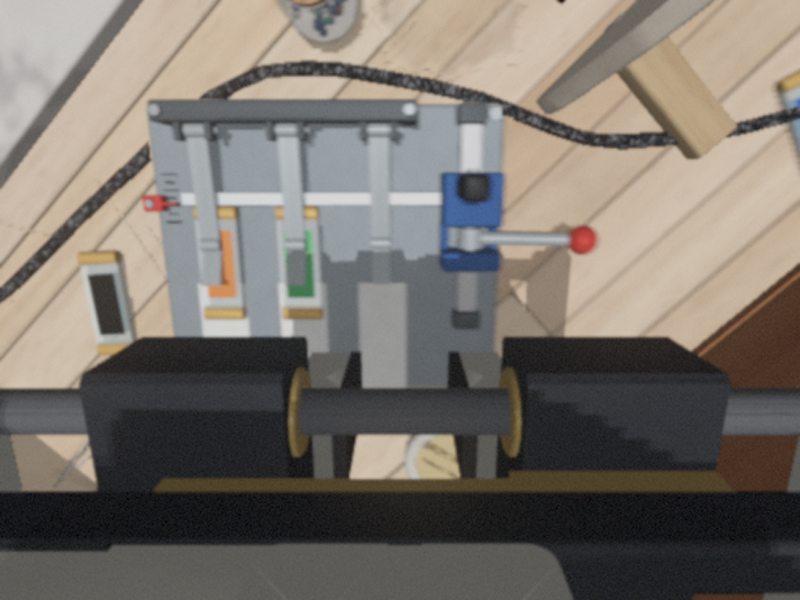

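Both slides sit against the fence under their clips, and the fence and pointer are level. I'll move over blue with the tool turned to match it.

>>> {"fn": "send_rows", "kwargs": {
  "motion": [
    {"offset": [1,4,0],"turn": -3},
    {"offset": [2.2,8.5,0],"turn": -7},
    {"offset": [3.5,13,0],"turn": -11},
    {"offset": [5,17.5,0],"turn": -15},
    {"offset": [6.5,22,0],"turn": -19},
    {"offset": [8,26,0],"turn": -23},
    {"offset": [8.7,27.2,0],"turn": -26.6},
    {"offset": [8.7,27.2,0],"turn": -26.6}
  ],
  "hand": 0
}}

```text
t: 28.5
eef_pos: [0.6305, -0.2629, 0.364]
ee_rot: [3.142, 0.001, 0.47]
force: [0.0, 0.3, 0.4]
width: 0.0442
```

```bash
python3 - <<'E'
from fence import *
s=get_state();print(s['eef_pos'],s['ee_rot'],s['force'],s['width'])
d=grab_frame("wrist"); np.savez("/tmp/w13.npz",**d)
b=[k for A,r,k in blobs(d,"blue",8) if abs(dep(d,*r[0])[2])<.02]
for k in b: print(rectw(d,k,.008))
print("all",rectw(d,np.vstack(b),.008))
cv2.imwrite("pics/w13.png",cv2.resize(d["frame"],(640,480),interpolation=cv2.INTER_CUBIC))
E
```

```text
[ 0.63053395 -0.26292926  0.36397177] [3.14158441e+00 5.95049207e-04 4.69574144e-01] [0.01131766 0.28776518 0.35970315] 0.04418848039675252
(array([ 0.6396, -0.2583]), 27.2, array([14.9, 29.1]))
(array([ 0.6602, -0.2472]), -63.1, array([ 5.2, 13.6]))
all (array([ 0.6447, -0.2556]), 27.2, array([14.9, 40.6]))
```

View pics/w13.png

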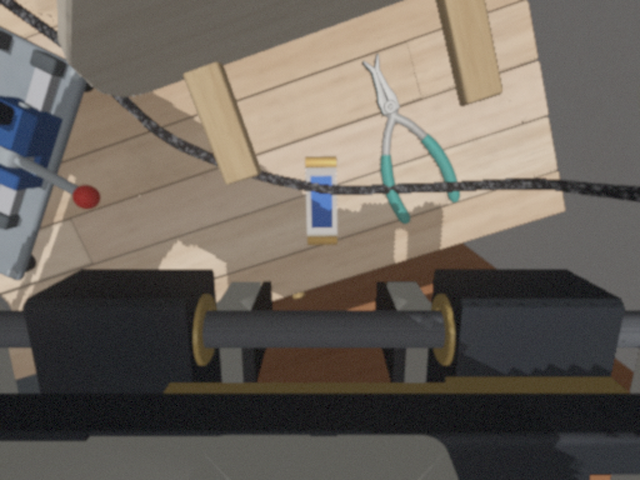

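Blue is at (320,200), in line with the fingers, with the pliers at (400,180) and the wooden foot at (220,120) clear. The measured centre is (0.6447,-0.2556) at yaw 27.2°. I descend.

>>> {"fn": "send_rows", "kwargs": {
  "motion": [
    {"offset": [0.2,0,4],"turn": 0},
    {"offset": [0.2,0,8],"turn": 0},
    {"offset": [0.2,0,12],"turn": 0},
    {"offset": [0.2,0,15],"turn": 0},
    {"offset": [0.2,0,16],"turn": 0},
    {"offset": [0.2,0,16],"turn": 0}
  ],
  "hand": -0.14
}}

```text
t: 29.15
eef_pos: [0.6314, -0.2589, 0.2042]
ee_rot: [-3.14, 0.002, 0.471]
force: [0.2, 0.5, 0.3]
width: 0.0377
```

>>> {"fn": "send_rows", "kwargs": {
  "motion": [
    {"offset": [0,0,0],"turn": 0}
  ]
}}

```text
t: 29.25
eef_pos: [0.6325, -0.2595, 0.207]
ee_rot: [3.14, -0.002, 0.471]
force: [1.0, -0.2, 1.1]
width: 0.0378
```

>>> {"fn": "send_rows", "kwargs": {
  "motion": [
    {"offset": [0,0.2,1],"turn": 0},
    {"offset": [0,0.2,2],"turn": 0},
    {"offset": [0,0.2,2.3],"turn": 0},
    {"offset": [0,0.2,2.3],"turn": 0}
  ]
}}

```text
t: 29.65
eef_pos: [0.6322, -0.2617, 0.1814]
ee_rot: [-3.141, 0.001, 0.47]
force: [0.2, -0.6, -0.4]
width: 0.0376
```

>>> {"fn": "send_rows", "kwargs": {
  "motion": [
    {"offset": [0,0,0],"turn": 0},
    {"offset": [0,0,0],"turn": 0},
    {"offset": [0,0,0],"turn": 0},
    {"offset": [0,0,0],"turn": 0}
  ],
  "hand": -1,
  "squeeze": 40
}}

```text
t: 30.05
eef_pos: [0.6327, -0.2616, 0.1824]
ee_rot: [3.141, -0.0, 0.471]
force: [-0.3, 0.3, 0.0]
width: 0.0247
```

>>> {"fn": "send_rows", "kwargs": {
  "motion": [
    {"offset": [0,0,-4],"turn": 0},
    {"offset": [0,0,-8],"turn": 0},
    {"offset": [-0.1,-2,-12],"turn": 0},
    {"offset": [-0.3,-6,-14],"turn": 4},
    {"offset": [-0.4,-10.5,-14],"turn": 8},
    {"offset": [-0.5,-15,-14],"turn": 12},
    {"offset": [-0.7,-19.5,-14],"turn": 17},
    {"offset": [-0.8,-24,-14],"turn": 22}
  ]
}}

```text
t: 30.85
eef_pos: [0.5153, -0.0502, 0.3224]
ee_rot: [-3.141, -0.001, 0.083]
force: [1.5, 0.7, -0.7]
width: 0.0247
```

>>> {"fn": "send_rows", "kwargs": {
  "motion": [
    {"offset": [0,0,0],"turn": 4.6},
    {"offset": [0,0,0],"turn": 4.6}
  ]
}}

```text
t: 31.05
eef_pos: [0.5161, -0.0502, 0.3229]
ee_rot: [-3.141, -0.001, 0.008]
force: [0.3, 0.3, 0.5]
width: 0.0251
```

Now I go to the front of lane 2, target (0.475, 0.026).

>>> {"fn": "send_rows", "kwargs": {
  "motion": [
    {"offset": [-2,-4,0],"turn": 0},
    {"offset": [-4,-7.6,0],"turn": 0},
    {"offset": [-4,-7.6,3],"turn": 0},
    {"offset": [-4,-7.6,6],"turn": 0},
    {"offset": [-4,-7.6,9],"turn": 0},
    {"offset": [-4,-7.6,10],"turn": 0},
    {"offset": [-4,-7.6,10],"turn": 0}
  ]
}}

```text
t: 31.75
eef_pos: [0.476, 0.0237, 0.221]
ee_rot: [3.14, 0.003, 0.007]
force: [-0.1, -0.2, 0.5]
width: 0.0251
```

```bash
python3 held.py blue pics/w14.png
```

```text
[0.476  0.0237 0.221 ] [3.14e+00 3.00e-03 6.90e-03] [-0.1 -0.2  0.5] 0.025097642200582086
5289.0 (array([ 0.5728, -0.0283]), -89.6, array([36.7, 41. ])) x 0.5543 0.5913 [ 0.5736 -0.0294  0.0443]
2148.0 (array([0.4926, 0.0228]), 1.1, array([16.6, 36.7])) x 0.4743 0.511 [0.4934 0.0229 0.0462]
```

>>> {"fn": "send_rows", "kwargs": {
  "motion": [
    {"offset": [0,-0.2,0.8],"turn": 0},
    {"offset": [0,-0.2,1.6],"turn": 0},
    {"offset": [0,-0.2,1.8],"turn": 0},
    {"offset": [0,-0.2,1.8],"turn": 0}
  ]
}}

```text
t: 32.2
eef_pos: [0.476, 0.0264, 0.204]
ee_rot: [3.141, 0.0, 0.007]
force: [-0.4, 0.3, -0.5]
width: 0.0251
```

>>> {"fn": "send_rows", "kwargs": {
  "motion": [
    {"offset": [0.6,0,0],"turn": 0},
    {"offset": [1.2,0,0],"turn": 0},
    {"offset": [1.2,0,0],"turn": 0}
  ]
}}

```text
t: 32.5
eef_pos: [0.4892, 0.0267, 0.2045]
ee_rot: [-3.141, -0.001, 0.007]
force: [-0.3, -0.1, -0.7]
width: 0.0248
```

>>> {"fn": "send_rows", "kwargs": {
  "motion": [
    {"offset": [0.4,0,0.1],"turn": 0},
    {"offset": [1.0,0,0.1],"turn": 0},
    {"offset": [1.6,0,0.1],"turn": 0},
    {"offset": [2.2,0,0.1],"turn": 0},
    {"offset": [2.8,0,0.1],"turn": 0},
    {"offset": [3.4,0,0.1],"turn": 0},
    {"offset": [4.0,0,0.1],"turn": 0},
    {"offset": [4.6,0,0.1],"turn": 0}
  ]
}}

```text
t: 33.3
eef_pos: [0.5342, 0.0266, 0.2029]
ee_rot: [3.141, 0.001, 0.006]
force: [-3.7, -0.4, -1.7]
width: 0.0251
```

>>> {"fn": "send_rows", "kwargs": {
  "motion": [
    {"offset": [0.2,0,0],"turn": 0},
    {"offset": [0.4,0,-0.05],"turn": 0}
  ]
}}

```text
t: 33.5
eef_pos: [0.5381, 0.0267, 0.2034]
ee_rot: [3.141, 0.0, 0.006]
force: [-2.2, 0.0, -3.7]
width: 0.0247
```

```bash
python3 gap.py .025
```

```text
[0.5381 0.0267 0.2034] [-2.2  0.  -3.7] 0.024708109902197007
-0.011 114/7/190 105/5/191 108/6/202 108/6/202 105/8/194 16/44/181 20/74/203 21/73/200 19/63/181 23/13/156 103/18/172 109/12/176 100/3/231 120/2/232 105/2/232 104/17/168 104/19/175
-0.009 105/5/193 110/4/193 108/7/192 105/5/194 110/4/193 19/94/193 20/100/225 22/95/227 19/104/198 18/89/154 103/18/174 105/12/177 98/4/231 120/2/232 110/3/232 98/12/166 106/16/175
0.009 108/137/205 110/64/195 105/5/193 102/7/194 0/1/190 19/105/192 20/101/219 20/103/223 19/106/197 18/65/150 106/19/174 105/7/212 99/8/231 105/4/231 105/4/231 104/17/168 101/16/173
0.011 109/15/192 115/8/191 100/4/191 105/5/191 30/3/189 19/106/192 20/105/217 20/103/222 19/107/195 17/63/150 102/19/173 103/9/207 100/7/230 98/4/231 105/4/230 105/18/170 103/21/174
```

There's still a 3-4 mm gap. I push on.

>>> {"fn": "send_rows", "kwargs": {
  "motion": [
    {"offset": [0.2,0,0],"turn": 0},
    {"offset": [0.35,0,0],"turn": 0},
    {"offset": [0.35,0,0],"turn": 0}
  ]
}}

```text
t: 33.85
eef_pos: [0.5414, 0.0268, 0.2036]
ee_rot: [3.142, 0.0, 0.006]
force: [-1.7, 0.3, -3.7]
width: 0.0247
```

```bash
python3 gap.py .025
```

```text
[0.5414 0.0268 0.2036] [-1.7  0.3 -3.7] 0.024732891665437035
-0.011 113/5/188 105/5/188 105/5/201 102/6/202 105/8/198 107/9/193 100/8/192 18/69/182 20/74/207 20/74/194 18/51/175 105/7/210 98/4/229 120/2/231 105/2/231 102/16/161 103/17/175
-0.009 113/5/190 113/5/192 108/7/193 108/7/194 98/5/191 105/5/194 15/5/191 20/106/200 23/94/227 20/103/223 19/104/187 102/6/208 100/3/230 110/3/231 105/2/230 102/17/154 103/18/172
0.009 108/139/204 108/137/205 108/136/205 110/34/193 108/7/192 108/7/193 17/19/188 19/103/201 20/102/223 20/103/213 19/104/179 102/6/210 103/8/230 105/4/231 98/4/230 103/18/168 103/18/173
0.011 109/15/193 110/16/194 111/18/194 105/5/191 105/5/191 110/4/192 20/20/188 19/108/198 20/103/223 19/106/212 19/104/177 105/7/211 103/8/230 98/4/230 98/4/229 101/17/167 104/19/172
```

The bar is now at the fence. One small nudge, then I release and lift back for the final check.

>>> {"fn": "send_rows", "kwargs": {
  "motion": [
    {"offset": [0.1,0,0],"turn": 0},
    {"offset": [0.1,0,0],"turn": 0}
  ]
}}

```text
t: 34.1
eef_pos: [0.5418, 0.0268, 0.2033]
ee_rot: [3.141, 0.002, 0.006]
force: [-5.7, 0.7, -2.9]
width: 0.0249
```

>>> {"fn": "send_rows", "kwargs": {
  "motion": [
    {"offset": [0,0,0],"turn": 0},
    {"offset": [0,0,0],"turn": 0},
    {"offset": [0,0,0],"turn": 0},
    {"offset": [0,0,-2],"turn": 0},
    {"offset": [0,0,-6],"turn": 0},
    {"offset": [-1,0,-10],"turn": 0},
    {"offset": [-2,0,-14],"turn": 0},
    {"offset": [-2,-1,-18],"turn": 0}
  ],
  "hand": -0.34
}}

```text
t: 34.9
eef_pos: [0.5215, 0.036, 0.386]
ee_rot: [-3.141, -0.001, 0.006]
force: [1.2, 1.2, -0.2]
width: 0.0288
```

>>> {"fn": "send_rows", "kwargs": {
  "motion": [
    {"offset": [1,-1,-2],"turn": 0},
    {"offset": [1,-1,-2],"turn": 0},
    {"offset": [1,-1,-2],"turn": 0}
  ]
}}

```text
t: 35.2
eef_pos: [0.5324, 0.0469, 0.4041]
ee_rot: [-3.141, -0.002, 0.007]
force: [-0.6, -0.2, -0.2]
width: 0.0289
```

```bash
python3 - <<'E'
from fence import *
s=get_state();print(s['t'],s['eef_pos'],s['ee_rot'],s['force'],s['width'])
d=grab_frame("wrist"); np.savez("/tmp/w15.npz",**d); print(fence(d))
hsv=cv2.cvtColor(d["frame"],cv2.COLOR_BGR2HSV); m=cv2.inRange(hsv,(14,50,80),(28,255,255))
for k in cv2.findContours(m,cv2.RETR_EXTERNAL,cv2.CHAIN_APPROX_NONE)[0]:
    if cv2.contourArea(k)>8:
        P=np.array([plane(d,u,v,.027)[:2] for u,v in k[:,0]])
        if 0<P[:,1].mean()<.17 and .5<P[:,0].mean()<.61: print("bar x",P[:,0].min().round(4),P[:,0].max().round(4),"y",P[:,1].min().round(4),P[:,1].max().round(4))
for y in (.133,.079,.025):
    print("clip z",y,[np.round(np.median([dep(d,*proj(d,(x+e,y+f,.036)))[2] for e in (-.002,0,.002) for f in (-.002,0,.002)]),4) for x in (.55,.57,.60)])
for A,r,k in blobs(d,"red",12)[:3]: print("red",dep(d,*r[0]).round(4))
cv2.imwrite("pics/w15.png",cv2.resize(d["frame"][20:260,60:380],(800,600),interpolation=cv2.INTER_CUBIC))
e=grab_frame("scene")
cv2.imwrite("pics/s15.png",cv2.resize(e["frame"][165:275,190:420],None,fx=3.4,fy=3.4,interpolation=cv2.INTER_CUBIC))
E
```

```text
35.2 [0.53242201 0.04687299 0.40409139] [-3.14071146e+00 -1.54029367e-03  6.77004286e-03] [-0.60107855 -0.23360096 -0.20446561] 0.02887369204559292
([[0.5927, 0.1122], [0.5932, 0.0503], [0.5933, 0.0449], [0.5928, 0.1046]], [])
bar x 0.5181 0.5253 y 0.0122 0.0375
bar x 0.5177 0.5249 y 0.0661 0.0913
bar x 0.5173 0.5245 y 0.1175 0.144
bar x 0.5337 0.5752 y 0.1226 0.1385
bar x 0.5846 0.5921 y 0.0142 0.0187
bar x 0.5844 0.5919 y 0.0328 0.0394
bar x 0.5842 0.5917 y 0.0667 0.0733
bar x 0.5841 0.5916 y 0.0874 0.0919
bar x 0.5838 0.5913 y 0.118 0.1291
bar x 0.5837 0.5912 y 0.142 0.1445
clip z 0.133 [np.float64(0.0363), np.float64(0.0347), np.float64(0.0355)]
clip z 0.079 [np.float64(0.0365), np.float64(0.035), np.float64(0.0352)]
clip z 0.025 [np.float64(0.0366), np.float64(0.0357), np.float64(0.0351)]
red [ 0.5758 -0.0929  0.0566]
```

View pics/w15.png

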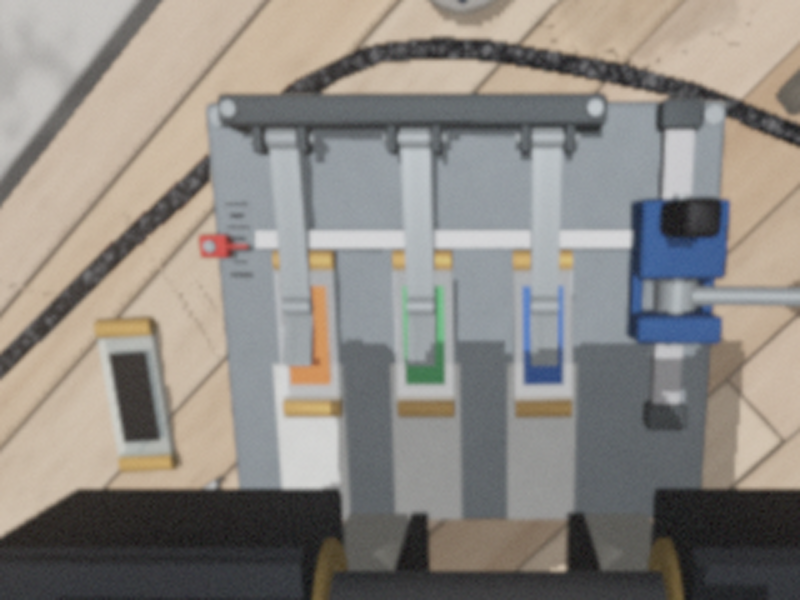

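All three slides are straight, against the fence (bars end at 0.591-0.592, face at 0.593), and the clips sit at equal height on the glass. The stop is level with the pointer and the lever is down. The old slide lies flat on the worktop and the arm is clear, so I'm handing in.

```bash
python3 -c "
from station import *
print(job_done())"
```

```text
the job is handed in; nothing more can be done
None
```

The job is handed in at about 35 s of robot time. The stop is clamped at the pointer and orange, green and blue are loaded in lanes 0, 1 and 2. The old slide lies on the worktop left of the stage.

What the last checks showed:
- **Stop:** its near face measured x 0.5927–0.5933 across the bed, against 0.5927–0.5929 for the pointer in earlier views. One earlier reading of the pointer gave 0.594, about 1 mm off. In the last frame my mask missed the pointer, but the picture shows it level with the fence.
- **Lever:** its knob top is about 57 mm above the worktop, within about 1 mm of the expected height for fully down. It met its hard stop when pressed.
- **Slides:** all three are straight in their lanes, with far ends within 1–2 mm of the stop. Lane offsets were within about 2 mm; an earlier view had put orange 4 mm off.
- **Clips:** all three feet stand at the same height to within 1 mm, about 4 mm above an empty clip, which fits having snapped onto the glass. I did not read the clip angles directly.
- **Arm and bystanders:** the arm is clear of everything. I saw none of the jars, the tin or the pliers disturbed in the pictures I viewed, but I did not measure their positions at the end.

Pushing orange and green in reached about 21 N at peak, just over the stop's 20 N hold. The stop had not moved when measured afterwards.

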